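# Load and start the cell mixer

### The arm

A 7-joint arm with a two-finger parallel gripper is mounted at the origin on a cart in front of the work surface, level with it; the furniture and walls round the work are solid. World frame = base frame: x ahead of the robot, y to its left, z up, the work surface at z = 0. Lengths are in mm, angles in degrees, forces in N, time in s.
With the tool pointing down it reaches from about 400 to 850 mm from the base axis. Payload 6.9 kg.
Tool frame: the origin (TCP) lies midway between the tips of the shut fingers; the grasp point (between the pads) lies 19 mm behind it (env.grip_depth is the z of the grasp point in the tool frame, in mm); z points along the fingers, y is the line along which they close (so a half turn about z gives the same grasp; the last joint's range is limited). The gripper opens to 85 mm and grips with 20 to 120 N. Pads are 22 mm wide; open, the fingers measure 114 mm over their backs; the gripper's body (76 mm by 85 mm) begins 54 mm behind the grasp point. The pads swing forward as they close: fully open they stand 13 mm farther back than shut.
Start: joints at [-63.684, 29.078, -13.613, 85.955, 7.202, 65.827, -8.869], TCP at [216.558, 586.271, 231.275] pointing down, gripper open.
Joint ranges: [-176.47, 176.47], [-13.61, 117.27], [-81.72, 77.17], [0.22, 143.17], [-87.28, 267.28], [10, 112.55], [-165.47, 165.47]. Speed limits (degrees/s): [136.94, 136.94, 180, 180, 180, 180, 180].

### API

Orientations are given as [roll, pitch, yaw] about the fixed x, y, z axes, in that order (R = Rz(yaw) Ry(pitch) Rx(roll)).
In Python, from station import observe, cams, env gives the robot as it stands.
- The arm moves only by the shell command python3 -m pendant 'ROWS' [FORCE]. ROWS is JSON, a list of rows, each a list of 7 numbers: the gripper command: -1 is fully open, 1 is shut, values between are in proportion, then the shift along the tool's x, y, z each as a share of 100 mm, from -1 to 1, then the turn, a rotation vector about the tool's x, y, z each as a share of 45 degrees, from -1 to 1. A call has 1 to 8 rows; each row shifts and turns the commanded pose from where the row before left it, along the tool's axes as they then stand; what a row does not reach is not made up. A row lasts 1/10 s, in which the tool goes at most 50 mm and 8.59 degrees, less where a joint would pass 70% of its speed; a pose out of reach is approached as far as the arm can. A call with a number of a shift or a turn outside -1 to 1 is refused whole. A call with a gripper value outside its range is refused whole. The fingers move at their own pace and stop on an object; FORCE is the grip in N (left out, the last holds). Time passes only in rows, so rows that do not move let the fingers close. It gives the time, the measured TCP pose, the force, the opening and the grip force at its end, in the units of the state.
- observe(): the state, without advancing time (a new reading comes with each control period).
- cams.get_image(name): name is "side" or "top"; returns a dict with "color" (480x640x3 uint8, red, green, blue), "range_z" (480x640 float32, mm along the optical axis (not along the pixel's ray), 0 where there is no reading), "intrinsics" (3x3 intrinsics, pixels), "distortion" ([k1, k2, p1, p2, k3] as OpenCV has them; the pictures are not rectified), "cam_to_world" (4x4, takes a point from camera to world coordinates). Camera axes: x right, y down, z forward; pixel columns grow to the right and rows downward; lengths in mm; the calibration is good to about 2 mm. A picture is of the moment at which its call begins.
- env.sign_off(): hands the job in; it is judged then, once.
The state is a dict: "clock": time; "joint_positions": joint angles; "joint_velocities": joint speeds; "tau": joint torques, N m; "ee_pos": TCP position; "orientation": TCP orientation; "ft_force": force on the tool from outside, world axes, zero at the start; "ft_torque": the same for the moment, N m; "opening": finger opening in mm; "gripper_force": force on a finger pad.
Only numpy, scipy, OpenCV 4.12 (cv2) and the standard library are available. Lean on these libraries where they do the work, as an engineer would, in place of code of your own. Each camera call takes 0.05 s, during which the arm holds its last target. There are 200 camera calls.

### The job

Pull the cell mixer's speed lever fully back to its idle stop, swing the clamp bar wide open and stand every square sample cell on the bench upright in a pocket of its own. Then swing the clamp fully shut over them and only then push the speed lever up until it is in line with the setting tab on the quadrant; keep the lever at idle whenever the clamp is open, do not shift the tab, and leave the other things on the bench where they are.

Things in the scene. Friction and masses are not known exactly. Their poses are not given: they have to be found in the camera images.
- mixer: fixed white cell mixer, base 140 x 320 mm, its top face 27 mm up. Origin: centre of its underside on the bench; +x points away from the robot, +y to its left at yaw 0 (it stands up to 0.15 rad askew). An aluminium block, 46 x 148 mm, top face 43 mm above the bench, carries four pockets in a row along y at x = +30 mm. The clamp bar pivots on a post at the right (-y) end, the speed lever stands at the left (+y) end.
- clamp (a joint): clamp bar, a flat steel bar 20 mm wide and 9 mm thick swinging level about an upright axis, underside about 67 mm and top 78 mm above the bench, so it passes over seated cells and over cells standing on the bench. 0 = shut, lying along +y over all four pockets; 1.57 = pointing towards the robot (-x) with the pockets free; end stop 1.65. Light friction (0.10 N m), it stays where left.
- clamp_hinge (a point): point on the clamp's upright pivot axis, at the height of the bar's middle, 73.5 mm above the bench
- clamp_knob (a point): middle of the clamp's upright black knob, a cylinder 16 mm across standing 36 mm above the free end of the bar (from 78 to 114 mm above the bench; this point is 96 mm above the bench), 180 mm from the pivot. Pinch from above or push it.
- speed (a joint): speed lever, swings fore and aft about a level axis (the mixer's y). 0 = idle stop, leaning 0.65 rad from upright towards the robot; 0.65 = upright; 1.3 = leaning 0.65 rad away from the robot. Friction 0.14 N m holds it where it is left.
- speed_hinge (a point): middle of the speed lever's level pivot axis, 52 mm above the bench
- speed_knob (a point): centre of the black ball, 22 mm across, at the top of the speed lever, 100 mm from the pivot; it can be pinched from above with the fingers closing along the mixer's y. The two grey quadrant cheeks beside the arm reach 50 mm from the pivot, the tab 62 mm.
- tab (a joint): setting tab of the speed lever, turning about the same axis with the same zero as the lever: the lever is at the wanted speed when both joint values are equal. Stiff (0.5 N m); leave it where it stands.
- tab_tip (a point): outer tip of the setting tab, a small flat aluminium finger 7 x 18 mm on the rim of the left grey quadrant cheek, 58 mm from the pivot axis and 16.5 mm to the left of the lever's middle plane
- pocket_0 (a point): centre of the floor of pocket 0 (counted from the clamp's pivot), a square pocket 32 mm wide and 13 mm deep, its sides along the mixer's x and y; floor 30 mm, mouth 43 mm above the bench; neighbours 37 mm apart
- pocket_1 (a point): centre of the floor of pocket 1 (counted from the clamp's pivot), a square pocket 32 mm wide and 13 mm deep, its sides along the mixer's x and y; floor 30 mm, mouth 43 mm above the bench; neighbours 37 mm apart
- pocket_2 (a point): centre of the floor of pocket 2 (counted from the clamp's pivot), a square pocket 32 mm wide and 13 mm deep, its sides along the mixer's x and y; floor 30 mm, mouth 43 mm above the bench; neighbours 37 mm apart
- pocket_3 (a point): centre of the floor of pocket 3 (counted from the clamp's pivot), a square pocket 32 mm wide and 13 mm deep, its sides along the mixer's x and y; floor 30 mm, mouth 43 mm above the bench; neighbours 37 mm apart
- cell_1_mid (a point): sample cell, standing on the bench: square steel foot 26 x 26 x 13 mm below a square white lid 22 x 22 mm, 34 mm high in all, 60 g (0.8 to 1.4 times that), low centre of gravity. This point is its centre, 17 mm up; its x and y axes are along its sides, z up. Grip it across two flats of the lid (the upper 21 mm), which stays above the pocket's mouth when seated. It may be absent.
- cell_2_mid (a point): sample cell, standing on the bench: square steel foot 26 x 26 x 13 mm below a square white lid 22 x 22 mm, 34 mm high in all, 60 g (0.8 to 1.4 times that), low centre of gravity. This point is its centre, 17 mm up; its x and y axes are along its sides, z up. Grip it across two flats of the lid (the upper 21 mm), which stays above the pocket's mouth when seated. It may be absent.
- cell_3_mid (a point): sample cell, standing on the bench: square steel foot 26 x 26 x 13 mm below a square white lid 22 x 22 mm, 34 mm high in all, 60 g (0.8 to 1.4 times that), low centre of gravity. This point is its centre, 17 mm up; its x and y axes are along its sides, z up. Grip it across two flats of the lid (the upper 21 mm), which stays above the pocket's mouth when seated. It may be absent.
- cell_4_mid (a point): sample cell, standing on the bench: square steel foot 26 x 26 x 13 mm below a square white lid 22 x 22 mm, 34 mm high in all, 60 g (0.8 to 1.4 times that), low centre of gravity. This point is its centre, 17 mm up; its x and y axes are along its sides, z up. Grip it across two flats of the lid (the upper 21 mm), which stays above the pocket's mouth when seated. It may be absent.
- dropper_1: bystander: dropper bottle, 29 mm across and 102 mm high with a long teat, standing among or beside the cells; not a sample. Origin: centre of underside
- timer_1: bystander: white timer 66 x 66 x 20 mm. Origin: centre of underside
- crucible_1: bystander: porcelain crucible 45 mm across, 32 mm high. Origin: centre of underside
- marker_1: bystander: marker pen 126 mm long lying down, 17 mm thick. Origin: centre of underside
- tweezers_b: bystander: steel tweezers 125 mm long, 9 mm high, lying down. Origin: centre of underside

How it is judged:
By the outcome, as a careful person would: the job done as asked, in the order asked, and still so for the second after the job is handed in, with the robot touching nothing.
Of cell_1, cell_2, cell_3, cell_4 only 2 to 4 are there at a start; the rules pass over those that are not, and their reading is None.
At some moment in a run one of cell_1, cell_2, cell_3, cell_4 may be knocked a few centimetres aside while the robot is not near it.
It also fails if it takes over 210 s, if anything falls off the work surface, if the arm or the gripper's body presses on something with over 40 N, if the wrist force passes 120 N, or if a joint passes its speed limit or range.

## Working session

There is one attempt and no reset: what is moved stays moved. The work goes in short steps, Python scripts to look and compute and a shell command to move; the robot and the scene stay as the last step left them, time stands still between calls to the robot, and variables do not carry over. Pictures are saved under pics/ and viewed, at most 14 in all, crops included, and the job is handed in when it is done.

```bash
ls; mkdir -p pics; python3 - <<'E'
from station import observe,cams,env
import cv2
for n in("side","top"):
    d=cams.get_image(n); cv2.imwrite(f"pics/{n}0.png",d["color"][:,:,::-1])
    print(n,d["intrinsics"].tolist(),d["distortion"],d["cam_to_world"].round(3).tolist())
s=observe();print(s["ee_pos"],s["orientation"],s["clock"],s["opening"],env.grip_depth)
E
```

```text
pics
side [[620.8875290068536, 0.0, 320.2928824755917], [0.0, 620.8875290068536, 239.10403920823103], [0.0, 0.0, 1.0]] [0.00098124 0.         0.         0.         0.        ] [[0.829, -0.347, 0.44, -217.333], [-0.56, -0.483, 0.673, -1169.092], [-0.021, -0.804, -0.594, 1073.754], [0.0, 0.0, 0.0, 1.0]]
top [[543.8296756760441, 0.0, 316.5048226352343], [0.0, 543.8296756760441, 245.0923347460079], [0.0, 0.0, 1.0]] [-0.03038034  0.          0.          0.          0.        ] [[0.013, -0.998, 0.066, 413.581], [-1.0, -0.014, -0.009, -64.529], [0.009, -0.065, -0.998, 1481.302], [0.0, 0.0, 0.0, 1.0]]
[216.44647266 585.86218951 230.53091007] [-1.79909969e+02  5.70467644e-05  1.59726779e+02] 0.1 85.38679348868975 -18.700000000000003
```

View pics/top0.png

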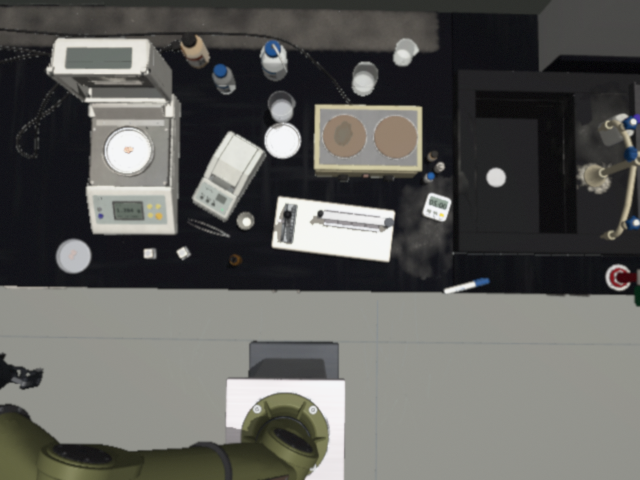

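View pics/side0.png

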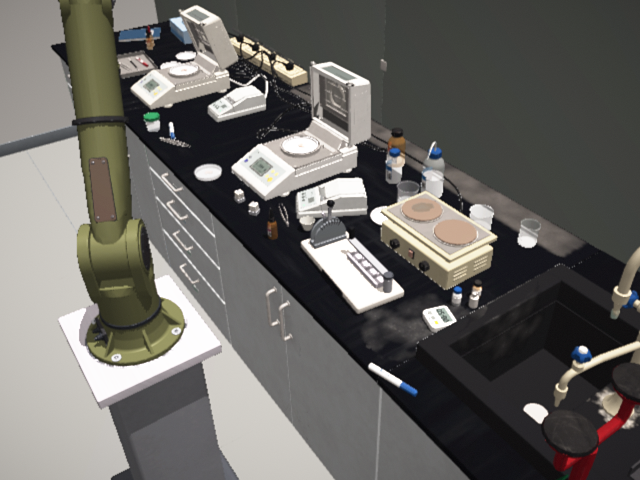

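The top view shows the mixer around (333,230), with the clamp nearly shut and the lever near (287,215). Two cells stand at (150,253) and (183,253), and the dropper is at (235,260). I'll zoom in and measure.

```bash
cat > h.py <<'E'
import numpy as np,cv2
from station import observe,cams,env
def ray(d,u,v):
    p=cv2.undistortPoints(np.array([[[u,v]]],float),d["intrinsics"],np.array(d["distortion"]))[0,0]
    T=d["cam_to_world"];return T[:3,3],T[:3,:3]@np.array([p[0],p[1],1.])
def plane(d,u,v,z):
    o,r=ray(d,u,v);return (o+r*(z-o[2])/r[2])
def depthpt(d,u,v):
    o,r=ray(d,u,v);return o+r*d["range_z"][int(round(v)),int(round(u))]
def tri(a,b):
    (o1,r1),(o2,r2)=a,b
    A=np.stack([r1,-r2],1);t=np.linalg.lstsq(A,o2-o1,rcond=None)[0]
    p,q=o1+r1*t[0],o2+r2*t[1];return (p+q)/2,np.linalg.norm(p-q)
def tip(): 
    s=observe();return s["ee_pos"].round(1),s["orientation"].round(2),s["clock"],s["opening"],s["ft_force"].round(1)
def crop(d,x0,y0,x1,y1,k,name):
    cv2.imwrite("pics/"+name,cv2.resize(d["color"][y0:y1,x0:x1,::-1],None,fx=k,fy=k,interpolation=cv2.INTER_CUBIC))
E
python3 - <<'E'
from h import *
t=cams.get_image("top");s=cams.get_image("side")
a=cv2.resize(t["color"][180:280,130:405,::-1],None,fx=2.9,fy=2.9,interpolation=2)
b=cv2.resize(s["color"][180:310,225:425,::-1],None,fx=4,fy=4,interpolation=2)
cv2.imwrite("pics/t1.png",a);cv2.imwrite("pics/s1.png",b)
# mixer contour
c=t["color"];m=cv2.inRange(c,(190,190,190),(255,255,255))
n,l,st,ce=cv2.connectedComponentsWithStats(m)
for i in range(1,n):
    if st[i,4]>25 and 130<ce[i][0]<500 and 150<ce[i][1]<300:
        u,v=ce[i];print(ce[i].round(1),st[i],plane(t,u,v,34).round(0))
E
```

```text
[231.8 158.3] [ 206  133   51   52 1370] [740. 154.  34.]
[249.1 168.7] [235 150  27  44 183] [712. 107.  34.]
[495.8 176.7] [488 169  17  16 226] [ 701. -560.   34.]
[221.1 192.1] [203 178  33  39 143] [647. 181.  34.]
[132.6 207.3] [  87  186   87   46 1465] [603. 417.  34.]
[436.  208.1] [423 193  28  28 348] [ 613. -397.   34.]
[337.6 230.2] [ 273  197  121   64 4636] [ 549. -133.   34.]
[246.2 221.5] [243 218   8   8  53] [569. 112.  34.]
[182.  252.2] [178 248   9   9  53] [485. 281.  34.]
[147.9 252.9] [145 250   7   7  48] [481. 372.  34.]
[459.5 287.5] [445 283  30  10 122] [ 401. -460.   34.]
```

View pics/t1.png

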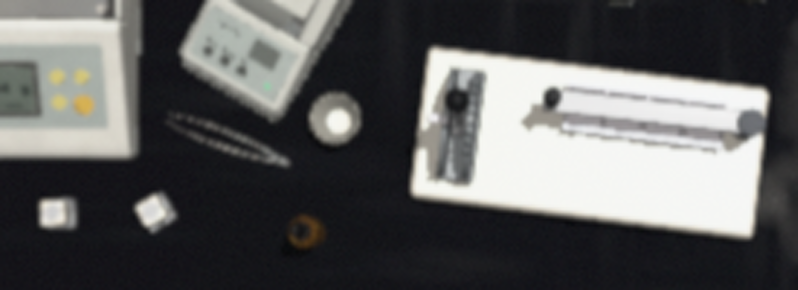

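View pics/s1.png

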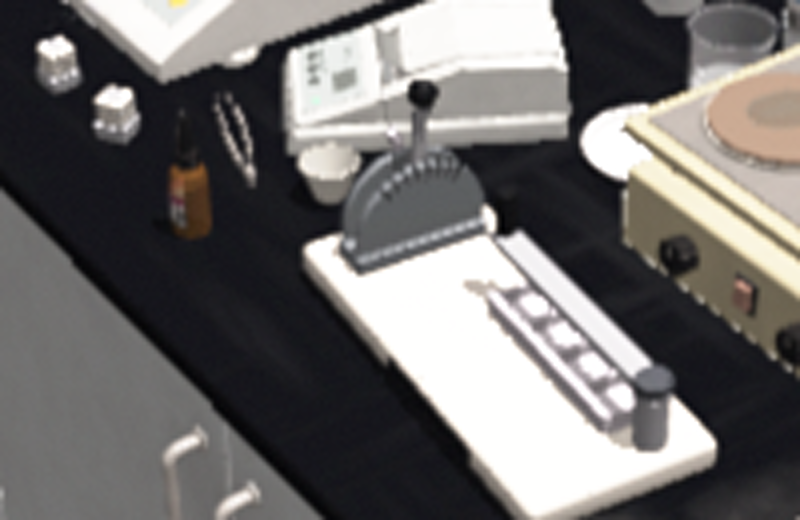

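The top crop shows the bar just beyond the pockets, its knob at full-image (320.7,213.4) and its post at (388.6,222). The lever ball is at (288,214), near upright. A light tab is possibly visible in the side view at (347,234).

```bash
python3 - <<'E'
from h import *
t=cams.get_image("top");s=cams.get_image("side")
c=t["color"]
m=cv2.inRange(c,(150,150,150),(255,255,255));m[:, :265]=0;m[:,400:]=0;m[:190]=0;m[270:]=0
cn=max(cv2.findContours(m,0,2)[0],key=cv2.contourArea)
w=np.array([plane(t,p[0][0],p[0][1],27)[:2] for p in cv2.convexHull(cn)],np.float32)
(r,sz,an)=cv2.minAreaRect(w);print("mixer",r,sz,an)
B=cv2.boxPoints((r,sz,an));print(B.round(1).tolist())
g=max([b-a for a,b in zip(B,np.roll(B,-1,0))],key=np.linalg.norm);g=g*np.sign(g[1])
yaw=np.arctan2(-g[0],g[1]);print("yaw",yaw)
R=np.array([[np.cos(yaw),-np.sin(yaw)],[np.sin(yaw),np.cos(yaw)]])
np.savez("mix.npz",r=r,R=R)
loc=lambda p:(R.T@(p[:2]-np.array(r))).round(1)
def blob(d,x0,y0,x1,y1,th):
    g=d["color"][y0:y1,x0:x1].max(2);mm=(g<th).astype(np.uint8)
    n,l,st,ce=cv2.connectedComponentsWithStats(mm);i=1+np.argmax(st[1:,4]);return ce[i]+[x0,y0],st[i]
for nm,box,z in(("knob",(314,206,328,219),114),):
    ce,st=blob(t,*box,60);p=plane(t,*ce,z);print(nm,ce,st,p.round(1),loc(p))
p=plane(t,388.6,222,80);print("post",p.round(1),loc(p))
ct,st=blob(t,282,208,294,219,50);print("ball top px",ct,st)
cs,st2=blob(s,322,196,336,210,60);print("ball side px",cs,st2)
P,e=tri(ray(t,*ct),ray(s,*cs));print("ball",P.round(1),e,loc(P))
for u,v in((182,252.2),(147.9,252.9)):print("cell",plane(t,u,v,34).round(1))
cs,st2=blob(s,344,222,357,238,70)
print("tab? side",depthpt(s,347,234).round(1),loc(depthpt(s,347,234)))
a=cv2.resize(s["color"][190:260,295:365,::-1],None,fx=8,fy=8,interpolation=2)
b=cv2.resize(t["color"][195:265,265:305,::-1],None,fx=8,fy=8,interpolation=2)
cv2.imwrite("pics/z.png",np.hstack([a[:560],b[:560,:240+80]])[:, :800])
E
```

```text
mixer (554.4431762695312, -120.99911499023438) (317.1485595703125, 138.2975616455078) 83.68311309814453
[[468.29998779296875, -271.0], [605.7000122070312, -286.20001220703125], [640.5999755859375, 29.0], [503.20001220703125, 44.20000076293945]]
yaw -0.110250585
knob [319.6 214.2] [ 5  6  3  5 10] [581.8 -83.  114. ] [23.  40.8]
post [ 568.3 -262.8   80. ] [  29.4 -139.4]
ball top px [287.04545455 214.52272727] [ 2  3  7  8 44]
ball side px [330.12121212 203.45454545] [ 5  5  7  6 33]
ball [576.7  -3.2 150.5] 3.0643271448097646 [  9.1 119.5]
cell [484.6 281.1  34. ]
cell [481.5 372.   34. ]
tab? side [632.7  -7.4  27. ] [ 65.3 121.5]
```

View pics/z.png

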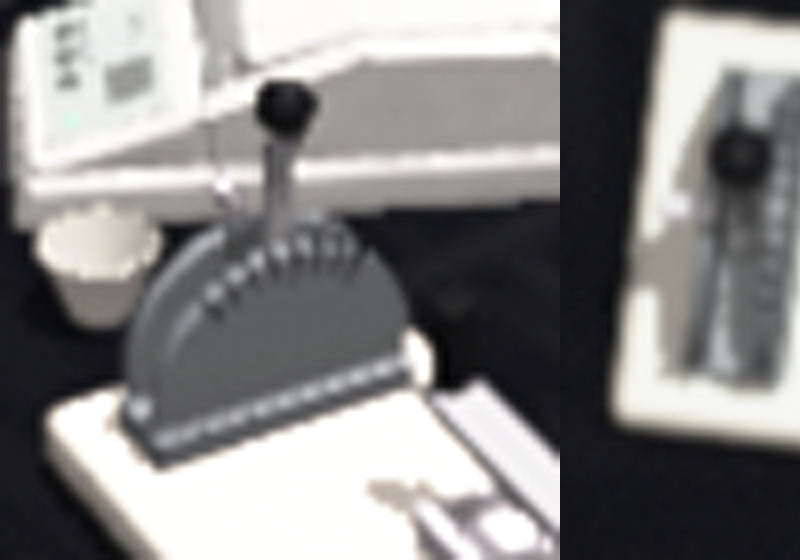

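The pale tab speck shows at side pixel (323.5,213.7) and top pixel (279.6,220.6). The ball is at side (330,203) and top (287,214.5). I'll rotate to mixer alignment first, then compute the moves.

```bash
cat >> h.py <<'E'
try:
    _m=np.load("mix.npz");C,RM=_m["r"],_m["R"]
except Exception: pass
def loc(p): return np.r_[RM.T@(np.array(p[:2])-C),p[2:]]
def wor(p): return np.r_[RM@np.array(p[:2])+C,p[2:]]
def shift(target):
    from scipy.spatial.transform import Rotation as Ro
    s=observe();R=Ro.from_euler("xyz",s["orientation"],degrees=True).as_matrix()
    return (R.T@(np.array(target)-s["ee_pos"])).round(1)
E
python3 - <<'E'
from h import *
t=cams.get_image("top");s=cams.get_image("side")
P,e=tri(ray(t,279.6,220.6),ray(s,323.5,213.7));print("tab",P.round(1),e,loc(P).round(1))
E
python3 -m pendant '[[-1,0,0,0,0,0,-0.156],[-1,0,0,0,0,0,-0.156],[-1,0,0,0,0,0,0]]' 20
python3 -c "
from h import *
print(tip(),shift([577,-3,200]))"
```

```text
tab [566.6  16.8 109.8] 4.858796041837043 [ -3.  138.3 109.8]
clock: 0.7
ee_pos: [216.6, 586.2, 231.2]
orientation: [-180.0, -0.0, 173.9]
ft_force: [0.3, 0.6, 0.5]
opening: 85.4
gripper_force: 0.0
(array([216.6, 586.2, 231.2]), array([-1.7999e+02, -1.0000e-02,  1.7386e+02]), 0.7, 85.3630490704086, array([0.3, 0.6, 0.5])) [-421.3 -547.3   31.2]
```

```bash
python3 -m pendant '[[-1,-0.3,-0.39,0,0,0,0],[-1,-0.3,-0.39,0,0,0,0],[-1,-0.3,-0.39,0,0,0,0],[-1,-0.3,-0.39,0,0,0,0],[-1,-0.3,-0.39,0,0,0,0],[-1,-0.3,-0.39,0,0,0,0],[-1,-0.3,-0.39,0,0,0,0],[-1,-0.3,-0.39,0,0,0,0]]'
python3 -m pendant '[[-1,-0.3,-0.39,0,0,0,0],[-1,-0.3,-0.39,0,0,0,0],[-1,-0.3,-0.39,0,0,0,0],[-1,-0.3,-0.39,0,0,0,0],[-1,-0.3,-0.39,0,0,0,0],[-1,0,0,0.1,0,0,0],[-1,0,0,0,0,0,0]]'
python3 -c "
from h import *
print(tip(),shift([577,-3,200]))"
```

```text
clock: 1.5
ee_pos: [422.1, 248.3, 231.6]
orientation: [180.0, 0.0, 173.5]
ft_force: [0.8, 0.8, -0.2]
opening: 85.6
gripper_force: 0.0
clock: 2.2
ee_pos: [548.9, 38.5, 220.0]
orientation: [-180.0, -0.1, 173.4]
ft_force: [-0.5, 2.0, -0.1]
opening: 85.4
gripper_force: 0.0
(array([548.9,  38.5, 220. ]), array([-1.7998e+02, -1.3000e-01,  1.7341e+02]), 2.2, 85.38018309458295, array([-0.5,  2. , -0.1])) [-32.8 -38.   20. ]
```

```bash
python3 -m pendant '[[-1,-0.33,-0.38,0,0,0,0],[-1,0,0,0.2,0,0,0],[-1,0,0,0,0,0,0]]'
python3 -c "
from h import *
print(tip(),shift([577,-3,130]))
t=cams.get_image('top');s=cams.get_image('side')
a=cv2.resize(s['color'][130:240,280:380,::-1],None,fx=5,fy=5,interpolation=2)
b=cv2.resize(t['color'][180:235,265:325,::-1],None,fx=5,fy=5,interpolation=2)
b=np.vstack([b,np.zeros((275,300,3),np.uint8)])
cv2.imwrite('pics/a2.png',np.hstack([a,b]))"
```

```text
clock: 2.5
ee_pos: [576.3, -0.5, 199.5]
orientation: [180.0, -0.2, 173.7]
ft_force: [-0.7, 0.7, 0.4]
opening: 85.3
gripper_force: 0.0
(array([ 5.763e+02, -5.000e-01,  1.995e+02]), array([179.99,  -0.23, 173.68]), 2.5, 85.2859113116109, array([-0.7,  0.7,  0.4])) [-1.3 -2.5 69.5]
```

View pics/a2.png

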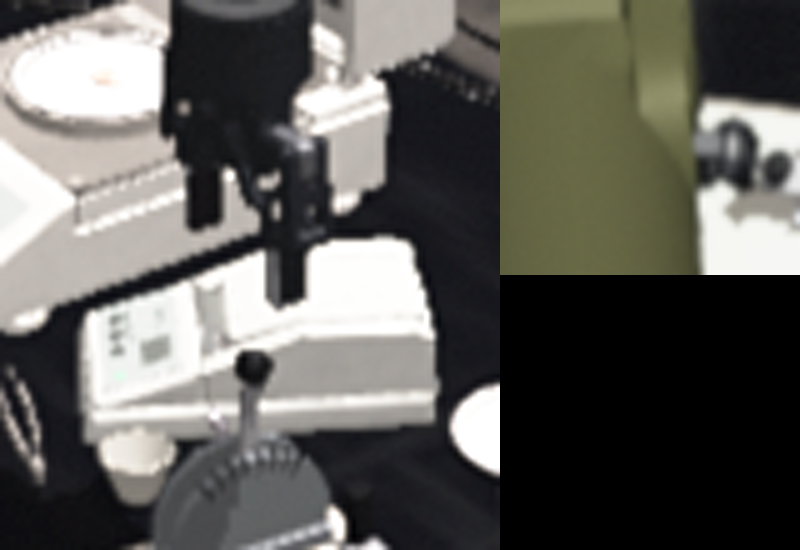

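The side view shows the open fingers above and either side of the ball. Next I descend and pinch.

```bash
python3 -m pendant '[[-1,-0.01,-0.02,0.35,0,0,0],[-1,0,0,0.34,0,0,0],[1,0,0,0,0,0,0],[1,0,0,0,0,0,0],[1,0,0,0,0,0,0],[1,0,0,0,0,0,0],[1,0,0,0,0,0,0]]' 25
```

```text
clock: 3.3
ee_pos: [579.5, -3.9, 134.2]
orientation: [-180.0, 0.2, 173.7]
ft_force: [-0.8, -0.6, 5.9]
opening: 19.8
gripper_force: 24.2
```

```bash
python3 -m pendant '[[1,0.1,0,0,0,0,0],[1,0.1,0,0,0,0,0],[1,0.1,0,0.02,0,0,0],[1,0.1,0,0.024,0,0,0],[1,0.1,0,0.04,0,0,0],[1,0.1,0,0.056,0,0,0],[1,0.05,0,0.035,0,0,0],[1,0,0,0,0,0,0]]'
python3 -m pendant '[[1,0.05,0,0.035,0,0,0],[1,0.03,0,0.02,0,0,0],[1,0,0,0,0,0,0]]'
```

```text
clock: 4.1
ee_pos: [511.9, 3.6, 114.3]
orientation: [-180.0, -0.2, 173.8]
ft_force: [-3.4, -3.3, 4.4]
opening: 20.2
gripper_force: 25.7
clock: 4.4
ee_pos: [507.3, 4.1, 110.1]
orientation: [-180.0, 0.2, 173.7]
ft_force: [0.3, -3.9, 6.6]
opening: 20.4
gripper_force: 26.2
```

```bash
for i in 1; do python3 -m pendant '[[1,0.04,0,0.03,0,0,0],[1,0.04,0,0.03,0,0,0],[1,0,0,0,0,0,0]]'; done; python3 -c "
from h import *
s=cams.get_image('side');print(loc(tip()[0]))
crop(s,270,150,390,250,6,'a3.png')"
```

```text
clock: 4.7
ee_pos: [505.3, 4.4, 107.1]
orientation: [179.9, 0.9, 173.7]
ft_force: [8.0, -6.2, 21.9]
opening: 19.8
gripper_force: 27.8
[-62.64214026 119.23066653 107.1       ]
```

View pics/a3.png

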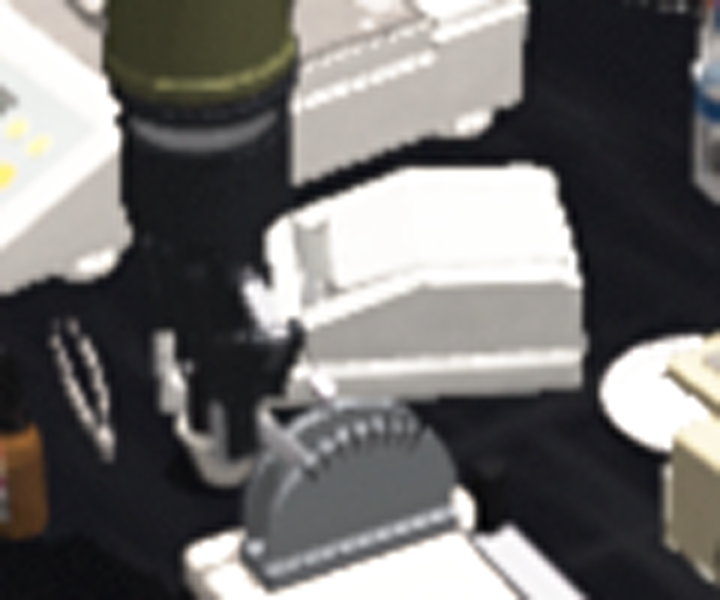

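The lever has reached its stop: 22 N of reaction, with the arm seen leaning towards the robot. I'll release, raise and go to the clamp knob.

```bash
python3 -m pendant '[[0,0,0,0,0,0,0],[0,0,0,0,0,0,0],[0,0,0,0,0,0,0],[0,0,0,-0.4,0,0,0],[0,0,0,-0.4,0,0,0],[0,0,0,-0.1,0,0,0],[0,0,0,0,0,0,0]]' 
python3 -m pendant '[[0,-0.35,-0.32,0,0,0,0],[0,-0.35,-0.32,0,0,0,0],[0,-0.16,-0.14,0,0,0,0],[0,0,0,0,0,0,0]]'
python3 -c "
from h import *
t=cams.get_image('top');s=cams.get_image('side')
k,_=tri(ray(t,319.6,214.2),ray(t,319.6,215))
print(tip(),shift(wor([23,41,86])))
a=cv2.resize(s['color'][150:270,270:390,::-1],None,fx=5,fy=5,interpolation=2)
cv2.imwrite('pics/a4.png',a)"
```

```text
clock: 5.45
ee_pos: [498.6, 5.9, 194.4]
orientation: [180.0, 0.1, 173.8]
ft_force: [0.2, 0.0, -0.7]
opening: 42.6
gripper_force: 0.0
clock: 5.85
ee_pos: [575.4, -84.6, 190.4]
orientation: [-179.9, -0.2, 173.5]
ft_force: [-0.5, -0.3, -0.1]
opening: 42.8
gripper_force: 0.0
(array([573.8, -81. , 191. ]), array([179.97,  -0.23, 173.74]), 5.95, 42.648944176083106, array([0.3, 0.5, 0. ])) [ -8.6  -1.  105. ]
```

View pics/a4.png

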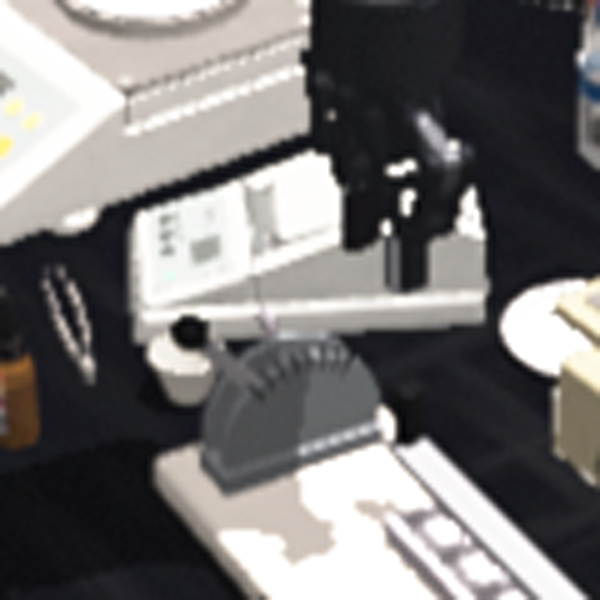

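The lever ball now sits at side (308,216), so it is at idle. The clamp knob shows dark behind the cheek around side (351,228).

```bash
python3 -c "
from h import *
s=cams.get_image('side')
print('ball',loc(plane(s,308,216.2,131.6)),'knob',loc(plane(s,351,229,96)))"
python3 -m pendant '[[0,-0.09,-0.01,0.45,0,0,0],[0,0,0,0.4,0,0,0],[0,0,0,0.2,0,0,0],[1,0,0,0,0,0,0],[1,0,0,0,0,0,0],[1,0,0,0,0,0,0],[1,0,0,0,0,0,0]]' 25
```

```text
ball [-57.34969327 118.91425685 131.6       ] knob [38.8131003  53.91132472 96.        ]
clock: 6.7
ee_pos: [582.4, -84.7, 88.2]
orientation: [-179.9, -0.1, 173.7]
ft_force: [-0.4, -4.8, -15.8]
opening: 14.7
gripper_force: 25.7
```

```bash
python3 -m pendant '[[1,0.178,-0.025,0,0,0,0],[1,0.178,-0.025,0,0,0,0],[1,0.17,-0.059,0,0,0,0],[1,0.17,-0.059,0,0,0,0],[1,0.155,-0.092,0,0,0,0],[1,0.155,-0.092,0,0,0,0],[1,0.133,-0.12,0,0,0,0],[1,0.133,-0.12,0,0,0,0]]'
python3 -m pendant '[[1,0.106,-0.145,0,0,0,0],[1,0.106,-0.145,0,0,0,0],[1,0.075,-0.163,0,0,0,0],[1,0.075,-0.163,0,0,0,0],[1,0.042,-0.175,0,0,0,0],[1,0.042,-0.175,0,0,0,0],[1,0.01,-0.147,0,0,0,0],[1,0.006,-0.147,0,0,0,0]]'
python3 -c "
from h import *
print(loc(tip()[0]),tip())"
```

```text
clock: 7.5
ee_pos: [447.0, -123.5, 88.5]
orientation: [179.8, -0.4, 174.1]
ft_force: [-7.7, 12.4, -2.2]
opening: 14.7
gripper_force: 24.2
clock: 8.3
ee_pos: [376.3, -244.6, 87.9]
orientation: [179.7, -1.5, 173.7]
ft_force: [-36.0, 5.2, 22.1]
opening: 10.1
gripper_force: 31.2
[-163.46210944 -142.45107297   87.9       ] (array([ 376.3, -244.6,   87.9]), array([179.67,  -1.52, 173.66]), 8.3, 10.101190590552518, array([-36. ,   5.2,  22.1]))
```

```bash
python3 -m pendant '[[0,-0.05,0,0,0,0,0],[0,0,0,0,0,0,0],[0,0,0,0,0,0,0],[0,0,0,-0.4,0,0,0],[0,0,0,-0.4,0,0,0],[0,0,0,-0.3,0,0,0],[0,0,0,0,0,0,0]]'
python3 -m pendant '[[0,0,0.45,0,0,0,0],[0,0,0.45,0,0,0,0],[0,0,0.45,0,0,0,0],[0,0,0.45,0,0,0,0],[0,0,0.45,0,0,0,0],[0,0,0,0,0,0,0]]'
python3 -c "
from h import *
t=cams.get_image('top');s=cams.get_image('side')
a=cv2.resize(t['color'][180:300,265:415,::-1],None,fx=4,fy=4,interpolation=2)
cv2.imwrite('pics/a5.png',a)"
```

```text
clock: 9.0
ee_pos: [399.2, -249.7, 202.9]
orientation: [-179.8, 0.5, 173.9]
ft_force: [-0.8, -1.1, -0.3]
opening: 42.8
gripper_force: 0.0
clock: 9.6
ee_pos: [421.5, -18.6, 198.5]
orientation: [179.8, 0.1, 174.4]
ft_force: [1.4, -0.4, 0.1]
opening: 42.3
gripper_force: 0.0
```

View pics/a5.png

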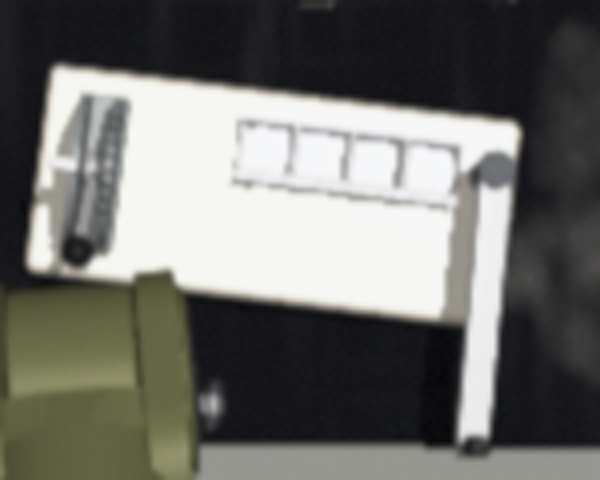

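The clamp bar now points at the robot (about 1.58) and all four pockets are free. Floors show in the crop at (265,152), (320,159), (373,163) and (428,169). The lever is at idle, and the tab is at crop (65,162). Next I'll measure the pockets and cells.

```bash
python3 - <<'E'
from h import *
t=cams.get_image("top");s=cams.get_image("side")
k=8
def up(d,x0,y0,x1,y1): return cv2.resize(d["color"][y0:y1,x0:x1],None,fx=k,fy=k,interpolation=cv2.INTER_CUBIC).max(2)
px=lambda u,v,x0,y0:((u+.5)/k-.5+x0,(v+.5)/k-.5+y0)
# pockets: dark walls; closed cells of the threshold
x0,y0=320,206;g=up(t,x0,y0,384,236)
for th in(225,):
    b=cv2.adaptiveThreshold(g,255,cv2.ADAPTIVE_THRESH_MEAN_C,cv2.THRESH_BINARY,91,-0+8)
    n,l,st,ce=cv2.connectedComponentsWithStats(b,connectivity=4)
    for i in range(1,n):
        if 2000<st[i,4]<15000 : 
            p=plane(t,*px(*ce[i],x0,y0),36);print("pk",st[i],p.round(1),loc(p).round(1))
for (u,v) in((265,152),(320,159),(373,163),(428,169)):
    p=plane(t,265+u/4-.4,180+v/4-.4,34);print("eye",p.round(1),loc(p).round(1))
for nm,b in(("A",(138,243,162,264)),("B",(172,243,196,264))):
    g=up(t,*b);_,m=cv2.threshold(g,150,255,0)
    c=max(cv2.findContours(m,0,2)[0],key=cv2.contourArea)
    W=np.array([plane(t,*px(*q[0],b[0],b[1]),34)[:2] for q in c],np.float32);print(nm,cv2.minAreaRect(W))
    for th in (60,):
        _,m=cv2.threshold(g,th,255,0);c=max(cv2.findContours(m,0,2)[0],key=cv2.contourArea);W=np.array([plane(t,*px(*q[0],b[0],b[1]),24)[:2] for q in c],np.float32);print(" all",cv2.minAreaRect(W))
for nm,u,v in(("A",147.9,252.9),("B",182,252.2)): print(nm,depthpt(t,u,v).round(1))
p=plane(t,265+77/4-.4,180+250/4-.4,135);print("ball",loc(p))
cv2.imwrite("pics/cells.png",np.vstack([cv2.resize(t["color"][235:275,135:200,::-1],None,fx=8,fy=8,interpolation=2),cv2.resize(s["color"][180:218,225:290,::-1],None,fx=8,fy=8,interpolation=2)])[:600])
E
```

```text
eye [ 583.  -114.3   34. ] [27.6  9.8 34. ]
eye [ 578.8 -151.2   34. ] [ 27.5 -27.3  34. ]
eye [ 576.6 -186.7   34. ] [ 29.3 -62.9  34. ]
eye [ 573.1 -223.6   34. ] [  29.9 -100.    34. ]
A ((481.08489990234375, 371.4073486328125), (24.01636505126953, 24.16876220703125), 3.4970781803131104)
 all ((481.4324951171875, 371.080078125), (31.084857940673828, 37.34260559082031), 1.8596793413162231)
B ((484.5356140136719, 279.6876525878906), (25.44112205505371, 27.110260009765625), 29.608537673950195)
 all ((483.986083984375, 280.54461669921875), (34.50643539428711, 34.19002151489258), 30.28451156616211)
A [481.3 370.8  38.2]
B [484.7 281.3  32.9]
ball [-59.70962964 120.2014571  135.        ]
```

View pics/cells.png

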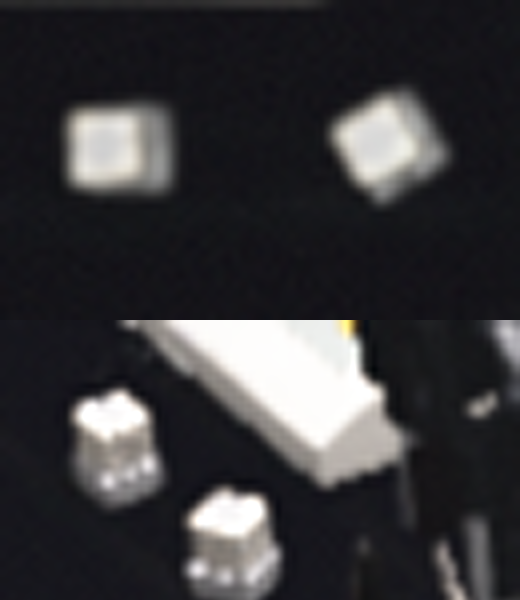

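The crop shows both cells standing upright: A (left) nearly square to the world axes and B turned about 30°. No others are visible. I'll go to B first.

```bash
python3 -m pendant '[[-0.2,0,0,0,0,0,-0.16],[-0.2,0,0,0,0,0,-0.16],[-0.2,0,0,0,0,0,-0.16],[-0.2,0,0,0,0,0,-0.16],[-0.2,0,0,0,0,0,-0.15],[-0.2,0,0,0,0,0,0]]'
python3 -c "
from h import *
print(tip(),shift([484.6,280.8,150]))"
```

```text
clock: 10.4
ee_pos: [420.6, -27.1, 198.1]
orientation: [-180.0, -0.0, -150.8]
ft_force: [0.0, 0.1, 0.6]
opening: 51.2
gripper_force: 0.0
(array([420.6, -27.1, 198.1]), array([-1.8000e+02, -2.0000e-02, -1.5076e+02]), 10.4, 51.243950835795125, array([0. , 0.1, 0.6])) [-206.3  237.4   48. ]
```

```bash
python3 -m pendant '[[-0.2,-0.295,0.339,0,0,0,0],[-0.2,-0.295,0.339,0,0,0,0],[-0.2,-0.295,0.339,0,0,0,0],[-0.2,-0.295,0.339,0,0,0,0],[-0.2,-0.295,0.339,0,0,0,0],[-0.2,-0.295,0.339,0,0,0,0],[-0.2,-0.295,0.339,0,0,0,0],[-0.2,0,0,0,0,0,0]]'
python3 -m pendant '[[-0.2,0,0,0.4,0,0,0],[-0.2,0,0,0.4,0,0,0],[-0.2,0,0,0.4,0,0,0],[-0.2,0,0,0,0,0,0]]'
python3 -c "
from h import *
print(tip(),shift([484.6,280.8,15]))
t=cams.get_image('top');s=cams.get_image('side')
a=cv2.resize(s['color'][150:240,215:305,::-1],None,fx=5,fy=5,interpolation=2)
b=cv2.resize(t['color'][230:275,135:205,::-1],None,fx=5,fy=5,interpolation=2)
b=np.vstack([b,np.zeros((225,350,3),np.uint8)])
cv2.imwrite('pics/a6.png',np.hstack([a,b]))"
```

```text
clock: 11.2
ee_pos: [484.5, 288.8, 198.0]
orientation: [179.8, 0.1, -150.6]
ft_force: [0.7, -0.4, -0.3]
opening: 51.5
gripper_force: 0.0
clock: 11.6
ee_pos: [482.3, 279.0, 73.7]
orientation: [-179.9, -0.5, -150.9]
ft_force: [-0.7, 0.2, 0.2]
opening: 51.2
gripper_force: 0.0
(array([482.3, 279. ,  73.7]), array([-179.93,   -0.54, -150.92]), 11.6, 51.15842330244428, array([-0.7,  0.2,  0.2])) [-3.4  0.5 58.7]
```

View pics/a6.png

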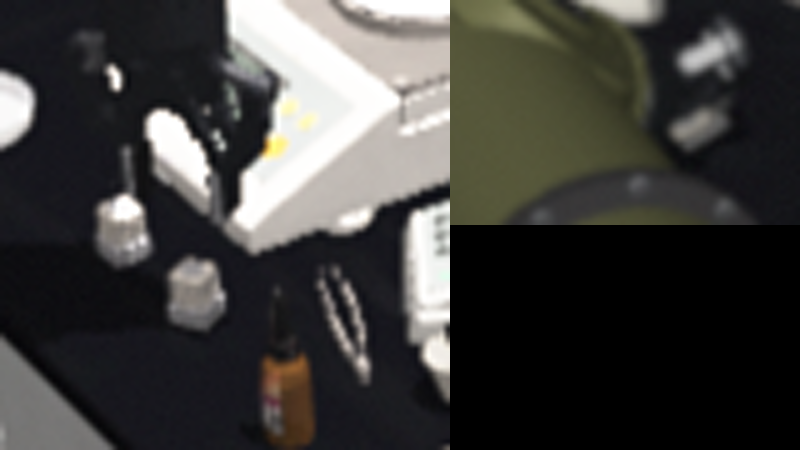

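Cell B is unmoved at side (254,206), with the fingers above it. Descend and grip.

```bash
python3 -m pendant '[[-0.2,-0.03,0,0.3,0,0,0],[-0.2,0,0,0.28,0,0,0],[-0.2,0,0,0,0,0,0],[1,0,0,0,0,0,0],[1,0,0,0,0,0,0],[1,0,0,0,0,0,0],[1,0,0,0,0,0,0]]' 40
python3 -c "
from h import *
print(tip())"
```

```text
clock: 12.4
ee_pos: [488.6, 284.7, 22.7]
orientation: [-180.0, 0.2, -150.7]
ft_force: [0.4, -1.0, 6.2]
opening: 20.6
gripper_force: 39.2
(array([488.6, 284.7,  22.7]), array([-179.99,    0.22, -150.72]), 12.4, 20.613703724579675, array([ 0.4, -1. ,  6.2]))
```

```bash
python3 -m pendant '[[0.2,0,0,0,0,0,0],[0.2,0,0,0,0,0,0],[0.2,0,0,0,0,0,0]]'
python3 -m pendant '[[0.2,0,0,0.07,0,0,0],[0.2,0,0,0,0,0,0]]'
python3 -m pendant '[[1,0,0,0,0,0,0],[1,0,0,0,0,0,0],[1,0,0,0,0,0,0]]'
```

```text
clock: 12.7
ee_pos: [487.4, 284.1, 20.8]
orientation: [-180.0, 0.0, -150.7]
ft_force: [-0.1, -0.0, -0.1]
opening: 33.9
gripper_force: 0.0
clock: 12.9
ee_pos: [486.7, 283.7, 12.4]
orientation: [-180.0, -0.1, -150.7]
ft_force: [0.5, 0.1, -1.1]
opening: 34.0
gripper_force: 0.0
clock: 13.2
ee_pos: [487.1, 284.0, 13.1]
orientation: [180.0, -0.0, -150.7]
ft_force: [0.4, 0.1, 0.1]
opening: 21.0
gripper_force: 56.9
```

```bash
python3 -m pendant '[[1,0,0,-0.3,0,0,0],[1,0,0,-0.4,0,0,0],[1,0,0,-0.4,0,0,0],[1,0,0,-0.4,0,0,0],[1,0,0,-0.3,0,0,0],[1,0,0,0,0,0,0]]'
python3 -m pendant '[[1,0,0,0,0,0,0.16],[1,0,0,0,0,0,0.16],[1,0,0,0,0,0,0.16],[1,0,0,0,0,0,0.16],[1,0,0,0,0,0,0.15],[1,0,0,0,0,0,0],[1,0,0,0,0,0,0]]'
python3 -c "
from h import *
print(tip(),shift(wor([29.5,-26.6,180])))"
```

```text
clock: 13.8
ee_pos: [488.8, 285.5, 197.6]
orientation: [180.0, 0.4, -150.7]
ft_force: [-0.7, 0.5, 0.1]
opening: 20.9
gripper_force: 56.9
clock: 14.5
ee_pos: [486.8, 283.9, 192.6]
orientation: [-179.9, -0.0, 174.0]
ft_force: [0.7, 0.4, -1.7]
opening: 21.4
gripper_force: 56.9
(array([486.8, 283.9, 192.6]), array([-1.7995e+02, -5.0000e-02,  1.7398e+02]), 14.5, 21.358913902916697, array([ 0.7,  0.4, -1.7])) [-139.1 -422.3   12.8]
```

```bash
python3 -m pendant '[[1,-0.139,-0.459,0,0,0,0],[1,-0.139,-0.459,0,0,0,0],[1,-0.139,-0.459,0,0,0,0],[1,-0.139,-0.459,0,0,0,0],[1,-0.139,-0.459,0,0,0,0],[1,-0.139,-0.459,0,0,0,0],[1,-0.139,-0.459,0,0,0,0],[1,-0.139,-0.459,0,0,0,0]]'
python3 -m pendant '[[1,-0.139,-0.459,0,0,0,0],[1,-0.139,-0.459,0,0,0,0],[1,0,0,0.3,0,0,0],[1,0,0,0.3,0,0,0],[1,0,0,0,0,0,0],[1,0,0,0,0,0,0]]'
python3 -c "
from h import *
print(tip(),shift(wor([29.5,-63.6,80])))
t=cams.get_image('top');s=cams.get_image('side')
a=cv2.resize(s['color'][190:300,320:410,::-1],None,fx=5,fy=5,interpolation=2)
b=cv2.resize(t['color'][190:245,310:400,::-1],None,fx=4,fy=4,interpolation=2)
b=np.vstack([b,np.zeros((330,360,3),np.uint8)])
cv2.imwrite('pics/a7.png',np.hstack([a,b])[:, :800])"
```

```text
clock: 15.3
ee_pos: [557.8, -95.1, 193.1]
orientation: [180.0, -0.0, 174.0]
ft_force: [1.1, 0.9, -0.8]
opening: 21.5
gripper_force: 56.9
clock: 15.9
ee_pos: [575.4, -187.1, 133.2]
orientation: [180.0, -0.1, 173.9]
ft_force: [0.4, 0.4, -0.6]
opening: 21.0
gripper_force: 56.9
(array([ 575.4, -187.1,  133.2]), array([ 1.7997e+02, -8.0000e-02,  1.7388e+02]), 15.9, 21.010416230995435, array([ 0.4,  0.4, -0.6])) [-1.5 -0.3 53.2]
```

View pics/a7.png

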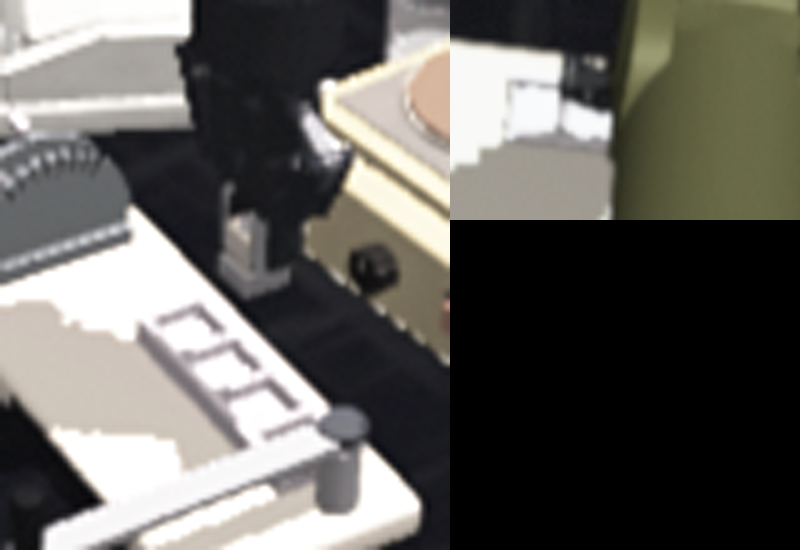

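The held cell hangs upright at side (371,247), and pocket 1 is at side (372,271). I'll cross-check their offset in the side view.

```bash
python3 -c "
from h import *
s=cams.get_image('side')
f=lambda u,v,z:loc(plane(s,320+u/5-.4,190+v/5-.4,z)).round(1)
print('foot L/R/front',f(219,283,120),f(291,277,120),f(250,298,120),'tcp',loc(tip()[0]).round(1))
print('pk3 mouth corners',f(190,304,43),f(225,323,43),'pk1',f(263,376,43),f(300,404,43),'pk2',f(226,340,43),f(262,362,43))
print('pk1 floor',f(262,405,30))
"
```

```text
foot L/R/front [ 11.7 -55.5 120. ] [ 46.2 -69.1 120. ] [ 18.9 -73.9 120. ] tcp [ 29.3 -63.4 135. ]
pk3 mouth corners [41.8 22.4 43. ] [49.7 -1.3 43. ] pk1 [ 43.7 -50.1  43. ] [ 48.4 -79.3  43. ] pk2 [ 42.6 -14.3  43. ] [ 49.5 -39.8  43. ]
pk1 floor [ 39.3 -57.1  30. ]
```

```bash
python3 -m pendant '[[1,-0.015,-0.005,0.35,0,0,0],[1,0,0,0.3,0,0,0],[1,0,0,0,0,0,0],[1,0,0,0,0,0,0]]'
python3 -c "
from h import *
print(tip(),loc(tip()[0]))"
python3 -m pendant '[[1,0,0,0.07,0,0,0],[1,0,0,0.05,0,0,0],[1,0,0,0,0,0,0],[1,0,0,0,0,0,0]]'
python3 -c "
from h import *
print(loc(tip()[0]))"
```

```text
clock: 16.45
ee_pos: [577.6, -187.9, 69.5]
orientation: [-180.0, 0.0, 173.8]
ft_force: [0.4, 0.6, -0.0]
opening: 21.2
gripper_force: 56.9
(array([ 577.6, -187.9,   69.5]), array([-1.7999e+02,  4.0000e-02,  1.7381e+02]), 16.45, 21.16783219568329, array([ 0.4,  0.6, -0. ])) [ 30.37715639 -63.94681544  69.5       ]
clock: 16.85
ee_pos: [577.1, -188.1, 56.6]
orientation: [-180.0, 0.0, 173.8]
ft_force: [0.3, 0.2, -0.0]
opening: 21.0
gripper_force: 56.9
[ 29.90219759 -64.20061483  56.6       ]
```

```bash
python3 -m pendant '[[1,0,0,0.03,0,0,0],[1,0,0,0.03,0,0,0],[1,0,0,0,0,0,0],[1,0,0,0,0,0,0]]'
```

```text
clock: 17.25
ee_pos: [578.9, -188.4, 54.2]
orientation: [-179.9, 0.3, 173.8]
ft_force: [-4.6, 1.4, 27.9]
opening: 21.5
gripper_force: 60.7
```

The cell is sitting on the rim. From the grasp pose it lies about 3.6 mm along tool +x from the TCP, so I'll raise, correct and lower again.

```bash
python3 -m pendant '[[1,0,0,-0.06,0,0,0],[1,-0.035,0,0,0,0,0],[1,0,0,0,0,0,0],[1,0,0,0.05,0,0,0],[1,0,0,0.03,0,0,0],[1,0,0,0,0,0,0],[1,0,0,0,0,0,0]]'
```

```text
clock: 17.95
ee_pos: [580.2, -188.3, 47.7]
orientation: [180.0, -0.1, 173.8]
ft_force: [0.4, -0.1, -1.0]
opening: 21.5
gripper_force: 55.7
```

Going in freely. Lower the rest.

```bash
python3 -m pendant '[[1,0,0,0.04,0,0,0],[1,0,0,0,0,0,0],[1,0,0,0,0,0,0]]'
```

```text
clock: 18.25
ee_pos: [580.4, -188.4, 44.2]
orientation: [180.0, -0.0, 173.8]
ft_force: [-0.7, -0.2, -1.1]
opening: 21.1
gripper_force: 55.7
```

```bash
python3 -m pendant '[[0.2,0,0,0,0,0,0],[0.2,0,0,0,0,0,0],[0.2,0,0,0,0,0,0],[0.2,0,0,-0.3,0,0,0],[0.2,0,0,-0.4,0,0,0],[0.2,0,0,-0.4,0,0,0],[0.2,0,0,-0.4,0,0,0],[0.2,0,0,0,0,0,0]]'
python3 -m pendant '[[-0.2,0.14,0.459,0,0,0,0],[-0.2,0.14,0.459,0,0,0,0],[-0.2,0.14,0.459,0,0,0,0],[-0.2,0.14,0.459,0,0,0,0],[-0.2,0.14,0.459,0,0,0,0],[-0.2,0,0,0,0,0,0]]'
python3 - <<'E'
from h import *
t=cams.get_image('top');s=cams.get_image('side');print(tip())
m=cv2.inRange(t["color"],(190,190,190),(255,255,255));n,l,st,ce=cv2.connectedComponentsWithStats(m)
for i in range(1,n):
    if 20<st[i,4]<90 and ce[i][0]<260 and 210<ce[i][1]<280:print(ce[i],st[i,4],plane(t,*ce[i],34).round(1))
a=cv2.resize(s['color'][180:300,230:420,::-1],None,fx=4,fy=4,interpolation=2)
cv2.imwrite('pics/a8.png',a)
E
```

```text
clock: 19.05
ee_pos: [583.5, -189.1, 200.5]
orientation: [-179.9, 0.6, 173.8]
ft_force: [0.4, 1.0, 0.5]
opening: 34.1
gripper_force: 0.0
clock: 19.65
ee_pos: [534.1, 55.9, 194.4]
orientation: [179.8, -0.0, 174.4]
ft_force: [0.4, 0.3, 1.0]
opening: 51.6
gripper_force: 0.0
(array([535.4,  48.7, 194.1]), array([-1.8000e+02, -1.0000e-02,  1.7396e+02]), 19.75, 51.450631087235145, array([ 0.2, -1.4, -0.7]))
[147.9375 252.9375] 48 [481.4 371.9  34. ]
```

View pics/a8.png

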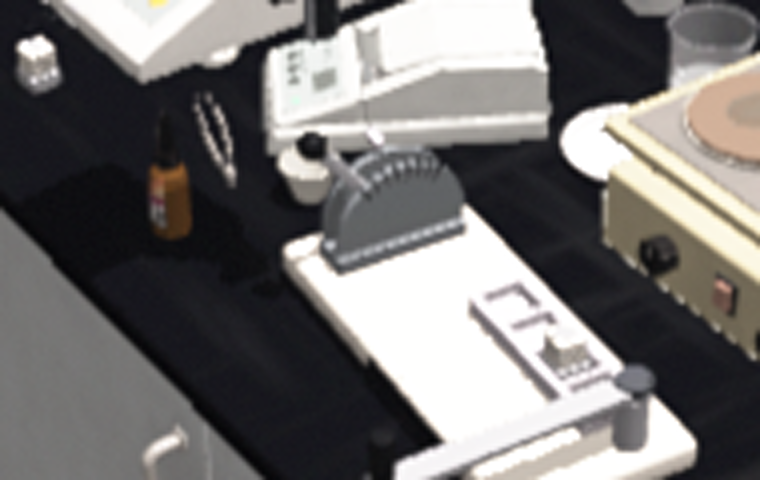

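Cell B is seated upright in pocket 1 (crop 565,355). Cell A is unmoved on the bench at crop (38,65). Next I fetch A.

```bash
python3 -m pendant '[[-0.2,0,0,0,0,0,-0.1],[-0.2,0,0,0,0,0,-0.1],[-0.2,0,0,0,0,0,0],[-0.2,0,0,0,0,0,0]]'
python3 -c "
from h import *
print(tip(),shift([481.3,371.2,74]))"
```

```text
clock: 20.15
ee_pos: [536.0, 45.9, 194.0]
orientation: [-180.0, -0.0, -177.5]
ft_force: [0.6, 0.2, -0.5]
opening: 51.4
gripper_force: 0.0
(array([536. ,  45.9, 194. ]), array([-1.7998e+02, -2.0000e-02, -1.7748e+02]), 20.15, 51.4298389454826, array([ 0.6,  0.2, -0.5])) [ 40.3 327.4 119.9]
```

```bash
python3 -m pendant '[[-0.2,0.058,0.468,0,0,0,0],[-0.2,0.058,0.468,0,0,0,0],[-0.2,0.058,0.468,0,0,0,0],[-0.2,0.058,0.468,0,0,0,0],[-0.2,0.058,0.468,0,0,0,0],[-0.2,0.058,0.468,0,0,0,0],[-0.2,0.058,0.468,0,0,0,0],[-0.2,0,0,0,0,0,0]]'
python3 -m pendant '[[-0.2,0,0,0.4,0,0,0],[-0.2,0,0,0.4,0,0,0],[-0.2,0,0,0.4,0,0,0],[-0.2,0,0,0,0,0,0],[-0.2,0,0,0,0,0,0],[-0.2,0,0,0,0,0,0]]'
python3 - <<'E'
from h import *
t=cams.get_image('top');s=cams.get_image('side');print(tip(),shift([481.3,371.2,14]))
m=cv2.inRange(s["color"],(170,160,150),(255,255,255));n,l,st,ce=cv2.connectedComponentsWithStats(m)
for i in range(1,n):
    if 15<st[i,4]<200 and 225<ce[i][0]<265 and 185<ce[i][1]<215:print(ce[i],st[i],plane(s,*ce[i],30).round(1))
E
```

```text
clock: 20.95
ee_pos: [475.9, 380.4, 194.1]
orientation: [179.7, -0.1, -176.8]
ft_force: [-0.6, 1.0, 0.6]
opening: 51.8
gripper_force: 0.0
clock: 21.55
ee_pos: [480.7, 373.4, 76.5]
orientation: [179.9, 0.2, -177.3]
ft_force: [-0.7, -0.6, 1.3]
opening: 51.1
gripper_force: 0.0
(array([480.6, 373.4,  76.6]), array([ 179.87,    0.18, -177.27]), 21.65, 51.162293057629476, array([-0.2,  0.8,  0.4])) [-0.4 -2.4 62.6]
[239.07407407 191.44444444] [235 189   8   5  27] [487.5 374.6  30. ]
```

```bash
python3 -m pendant '[[-0.2,0,-0.02,0.3,0,0,0],[-0.2,0,0,0.25,0,0,0],[-0.2,0,0,0,0,0,0],[-0.2,0,0,0,0,0,0],[-0.2,0,0,0,0,0,0]]'
python3 -c "
from h import *
print(shift([481.3,371.2,14]))"
```

```text
clock: 22.15
ee_pos: [480.5, 371.5, 21.2]
orientation: [179.9, 0.1, -177.2]
ft_force: [1.0, 0.1, 1.3]
opening: 51.2
gripper_force: 0.0
[-0.8 -0.4  7.2]
```

```bash
python3 -m pendant '[[-0.2,-0.01,0,0.075,0,0,0],[-0.2,0,0,0,0,0,0],[1,0,0,0,0,0,0],[1,0,0,0,0,0,0],[1,0,0,0,0,0,0],[1,0,0,0,0,0,0]]'
python3 -m pendant '[[1,0,0,-0.3,0,0,0],[1,0,0,-0.4,0,0,0],[1,0,0,-0.4,0,0,0],[1,0,0,-0.4,0,0,0],[1,0,0,-0.3,0,0,0],[1,0,0,0,0,0,0],[1,0,0,0,0,0,0]]'
python3 -m pendant '[[1,0,0,0,0,0,0.1],[1,0,0,0,0,0,0.1],[1,0,0,0,0,0,0],[1,0,0,0,0,0,0]]'
python3 -c "
from h import *
print(tip(),shift(wor([30.5,10.4,180])))"
```

```text
clock: 22.75
ee_pos: [480.6, 370.7, 12.2]
orientation: [180.0, 0.0, -177.2]
ft_force: [0.1, -0.9, 5.0]
opening: 22.5
gripper_force: 39.2
clock: 23.45
ee_pos: [480.6, 370.6, 191.9]
orientation: [180.0, 0.0, -177.2]
ft_force: [-0.2, -0.2, -0.7]
opening: 22.3
gripper_force: 39.2
clock: 23.85
ee_pos: [480.0, 370.3, 190.4]
orientation: [-179.9, -0.1, 173.9]
ft_force: [0.1, -0.3, -0.3]
opening: 22.5
gripper_force: 39.2
(array([480. , 370.3, 190.4]), array([-1.7990e+02, -9.0000e-02,  1.7391e+02]), 23.85, 22.487702912513914, array([ 0.1, -0.3, -0.3])) [-156.7 -470.3   10.9]
```

```bash
python3 -m pendant '[[1,-0.155,-0.47,0,0,0,0],[1,-0.155,-0.47,0,0,0,0],[1,-0.155,-0.47,0,0,0,0],[1,-0.155,-0.47,0,0,0,0],[1,-0.155,-0.47,0,0,0,0],[1,-0.155,-0.47,0,0,0,0],[1,-0.155,-0.47,0,0,0,0],[1,-0.155,-0.47,0,0,0,0]]'
python3 -m pendant '[[1,-0.155,-0.47,0,0,0,0],[1,-0.155,-0.47,0,0,0,0],[1,0,0,0.35,0,0,0],[1,0,0,0.35,0,0,0],[1,0,0,0.35,0,0,0],[1,0,0,0,0,0,0],[1,0,0,0,0,0,0],[1,0,0,0,0,0,0]]'
python3 -c "
from h import *
print(tip(),shift(wor([29,10.4,60])), 'ref B',loc([580.3,-188.3]))"
```

```text
clock: 24.65
ee_pos: [562.9, -18.6, 191.3]
orientation: [-180.0, -0.0, 173.9]
ft_force: [1.5, 0.5, -0.7]
opening: 22.7
gripper_force: 39.2
clock: 25.45
ee_pos: [584.8, -113.3, 88.5]
orientation: [-180.0, 0.1, 173.8]
ft_force: [0.8, -0.1, -1.0]
opening: 22.2
gripper_force: 39.4
(array([ 584.8, -113.3,   88.5]), array([-1.8000e+02,  1.5000e-01,  1.7382e+02]), 25.45, 22.20642061689211, array([ 0.8, -0.1, -1. ])) [ 0.4 -0.5 28.5] ref B [ 33.10477443 -64.04731297]
```

```bash
python3 -m pendant '[[1,0,-0.005,0.2,0,0,0],[1,0,0,0.13,0,0,0],[1,0,0,0,0,0,0],[1,0,0,0,0,0,0]]'
python3 -m pendant '[[1,0,0,0.03,0,0,0],[1,0,0,0.03,0,0,0],[1,0,0,0,0,0,0],[1,0,0,0,0,0,0]]'
```

```text
clock: 25.85
ee_pos: [583.8, -113.8, 54.4]
orientation: [-180.0, 0.0, 173.8]
ft_force: [0.2, 0.7, -1.1]
opening: 22.3
gripper_force: 39.4
clock: 26.25
ee_pos: [583.5, -113.9, 47.9]
orientation: [-180.0, 0.0, 173.8]
ft_force: [-0.3, 0.5, -0.5]
opening: 22.3
gripper_force: 39.4
```

```bash
python3 -m pendant '[[1,0,0,0.045,0,0,0],[1,0,0,0,0,0,0],[1,0,0,0,0,0,0]]'
python3 -m pendant '[[0.2,0,0,0,0,0,0],[0.2,0,0,0,0,0,0],[0.2,0,0,0,0,0,0],[0.2,0,0,-0.3,0,0,0],[0.2,0,0,-0.4,0,0,0],[0.2,0,0,-0.4,0,0,0],[0.2,0,0,-0.4,0,0,0],[0.2,0,0,0,0,0,0]]'
python3 -c "
from h import *
print(tip(),loc(tip()[0]))"
```

```text
clock: 26.55
ee_pos: [583.9, -114.0, 43.3]
orientation: [-180.0, 0.0, 173.8]
ft_force: [0.5, -0.9, 1.1]
opening: 22.2
gripper_force: 40.1
clock: 27.35
ee_pos: [586.4, -114.1, 199.1]
orientation: [-180.0, 0.6, 173.8]
ft_force: [0.6, 0.8, -0.6]
opening: 33.8
gripper_force: 0.0
(array([ 586.4, -114.1,  199.1]), array([-179.97,    0.56,  173.76]), 27.35, 33.82386278132579, array([ 0.6,  0.8, -0.6])) [ 31.00370808  10.37335249 199.1       ]
```

```bash
python3 - <<'E'
from h import *
s=cams.get_image('side');t=cams.get_image('top');T=np.linalg.inv(s["cam_to_world"])
def proj(p):
    q=T@np.r_[p,1];u=s["intrinsics"]@(q[:3]/q[2]);return u[:2]
for n,y in((3,10.4),(2,-26.6),(1,-63.6)):
    u=proj(wor([29.5,y,64 if n!=2 else 30]));print(n,u.round(1),loc(depthpt(s,*u)).round(1),s["color"][int(u[1]),int(u[0])])
k=plane(t,382.9,290.9,114);print("knob",k.round(1),loc(k).round(1), "shift to above",shift([k[0],k[1],200]))
E
```

```text
3 [356.  247.9] [28.8  9.3 65. ] [250 249 250]
2 [362.9 265.4] [ 30.  -25.8  29.3] [255 255 255]
1 [370.5 263. ] [ 30.  -62.8  63.2] [254 253 251]
knob [ 390.5 -244.5  114. ] [-149.3 -140.8  114. ] shift to above [ 178.  -150.7   -6.1]
```

Both lids sit at about 64 mm, so both cells are seated. Now to the clamp knob.

```bash
python3 -m pendant '[[0,0.356,-0.3,0,0,0,0],[0,0.356,-0.3,0,0,0,0],[0,0.356,-0.3,0,0,0,0],[0,0.356,-0.3,0,0,0,0],[0,0.356,-0.3,0,0,0,0],[0,0,0,0,0,0,0],[0,0,0,0,0,0,0],[0,0,0,0,0,0,0]]'
python3 -c "
from h import *
print(shift([390.5,-244.5,88]))"
```

```text
clock: 28.25
ee_pos: [390.8, -242.8, 192.6]
orientation: [179.9, -0.0, 173.8]
ft_force: [0.9, 0.2, -0.4]
opening: 42.6
gripper_force: 0.0
[ 1.000e-01 -1.800e+00  1.046e+02]
```

```bash
python3 -m pendant '[[0,0,-0.018,0.35,0,0,0],[0,0,0,0.35,0,0,0],[0,0,0,0.3,0,0,0],[0,0,0,0,0,0,0],[1,0,0,0,0,0,0],[1,0,0,0,0,0,0],[1,0,0,0,0,0,0],[1,0,0,0,0,0,0]]' 25
python3 -c "
from h import *
print(loc(tip()[0]),tip())"
```

```text
clock: 29.05
ee_pos: [391.3, -245.7, 94.4]
orientation: [-179.9, 0.2, 173.8]
ft_force: [1.7, -0.2, 1.1]
opening: 14.8
gripper_force: 25.1
[-148.43215107 -141.8939839    94.4       ] (array([ 391.3, -245.7,   94.4]), array([-1.7995e+02,  1.6000e-01,  1.7379e+02]), 29.05, 14.7594920471781, array([ 1.7, -0.2,  1.1]))
```

```bash
python3 -m pendant '[[1,-0.017,0.179,0,0,0,0],[1,-0.017,0.179,0,0,0,0],[1,-0.052,0.172,0,0,0,0],[1,-0.052,0.172,0,0,0,0],[1,-0.085,0.158,0,0,0,0],[1,-0.085,0.158,0,0,0,0],[1,-0.114,0.138,0,0,0,0],[1,-0.114,0.138,0,0,0,0]]'
python3 -m pendant '[[1,0,0,0,0,0,0],[1,0,0,0,0,0,0]]'
python3 -c "
from h import *
th=.78;print(loc(tip()[0]),30.5-180*np.sin(th),-139.5+180*np.cos(th))"
```

```text
clock: 29.85
ee_pos: [458.0, -122.8, 94.3]
orientation: [-179.9, 0.1, 173.7]
ft_force: [1.4, -4.6, 0.2]
opening: 14.6
gripper_force: 25.3
clock: 30.05
ee_pos: [457.9, -122.8, 94.2]
orientation: [-180.0, 0.1, 173.8]
ft_force: [0.1, 0.9, 6.5]
opening: 15.0
gripper_force: 25.8
[-95.75887273 -12.41234236  94.2       ] -96.09029545607383 -11.53556315779008
```

Tracking well. Continue to shut, slightly past the stop.

```bash
python3 -m pendant '[[1,-0.14,0.113,0,0,0,0],[1,-0.14,0.113,0,0,0,0],[1,-0.16,0.083,0,0,0,0],[1,-0.16,0.083,0,0,0,0],[1,-0.173,0.05,0,0,0,0],[1,-0.173,0.05,0,0,0,0],[1,-0.161,0.015,0,0,0,0],[1,-0.161,0.015,0,0,0,0]]'
python3 -m pendant '[[1,0,0,0,0,0,0],[1,0,0,0,0,0,0]]'
python3 -c "
from h import *
print(loc(tip()[0]))"
python3 -m pendant '[[1,-0.03,0,0,0,0,0],[1,-0.03,0,0,0,0,0],[1,0,0,0,0,0,0]]'
python3 -c "
from h import *
print(loc(tip()[0]))"
```

```text
clock: 30.85
ee_pos: [589.0, -85.4, 94.1]
orientation: [-180.0, -0.0, 173.7]
ft_force: [-1.7, -2.0, 5.4]
opening: 14.9
gripper_force: 25.8
clock: 31.05
ee_pos: [589.2, -85.5, 94.1]
orientation: [-180.0, 0.1, 173.7]
ft_force: [0.2, 0.6, 6.0]
opening: 14.8
gripper_force: 25.9
[30.63992538 39.10778569 94.1       ]
clock: 31.35
ee_pos: [592.4, -85.8, 94.0]
orientation: [-180.0, -0.2, 173.7]
ft_force: [-6.3, 1.8, 9.9]
opening: 15.2
gripper_force: 26.3
[33.85350495 39.1616947  94.        ]
```

```bash
python3 -m pendant '[[1,-0.05,0,0,0,0,0],[1,0,0,0,0,0,0],[1,0,0,0,0,0,0]]'
python3 -c "
from h import *
print(loc(tip()[0]))"
```

```text
clock: 31.65
ee_pos: [593.9, -85.9, 93.4]
orientation: [-180.0, -0.6, 173.7]
ft_force: [-14.6, 2.6, 15.3]
opening: 14.5
gripper_force: 27.1
[35.35540051 39.22734289 93.4       ]
```

The clamp is on its stop, so I'll release and raise. Then I'll check the knob and measure the tab and hinge by number.

```bash
python3 -m pendant '[[0,0,0,0,0,0,0],[0,0,0,0,0,0,0],[0,0,0,0,0,0,0],[0,0,0,-0.4,0,0,0],[0,0,0,-0.4,0,0,0],[0,0,0,-0.3,0,0,0],[0,0.4,0,0,0,0,0],[0,0.4,0,0,0,0,0]]'
python3 -m pendant '[[0,0.4,0,0,0,0,0],[0,0,0,0,0,0,0],[0,0,0,0,0,0,0]]'
python3 - <<'E'
from h import *
print(tip())
t=cams.get_image('top');s=cams.get_image('side')
k=8
def sp(d,x0,y0,x1,y1,f,name):
    g=cv2.resize(d["color"][y0:y1,x0:x1],None,fx=k,fy=k,interpolation=cv2.INTER_CUBIC).min(2)
    m=f(g).astype(np.uint8);n,l,st,ce=cv2.connectedComponentsWithStats(m)
    r=[((ce[i]+.5)/k-.5+[x0,y0],st[i,4]) for i in range(1,n) if st[i,4]>40];print(name,[(a.round(2).tolist(),b) for a,b in r]);return r
a=sp(t,276,215,285,226,lambda g:g>205,"tab top")
b=sp(s,318,208,328,219,lambda g:g>190,"tab side")
sp(t,312,204,332,222,lambda g:g<60,"knob")
sp(t,276,232,296,250,lambda g:g<45,"ball top")
for u,v,z in((314.75,246.25,27),(346.25,234.75,27)):print("cheek base",loc(plane(s,u,v,z)).round(1))
# cheek outline in side image: far-right & near-left at base
cv2.imwrite("pics/last.png",np.hstack([cv2.resize(s["color"][195:260,300:365,::-1],None,fx=8,fy=8,interpolation=2),cv2.resize(t["color"][195:260,270:303,::-1],None,fx=8,fy=8,interpolation=2)])[:600])
E
```

```text
clock: 32.45
ee_pos: [520.6, -77.1, 203.9]
orientation: [180.0, 0.1, 173.8]
ft_force: [0.0, 0.2, -1.1]
opening: 42.5
gripper_force: 0.0
clock: 32.75
ee_pos: [480.7, -73.0, 203.8]
orientation: [-180.0, 0.1, 173.8]
ft_force: [1.2, -0.0, -0.1]
opening: 42.7
gripper_force: 0.0
(array([480.7, -73. , 203.8]), array([-1.7998e+02,  8.0000e-02,  1.7376e+02]), 32.75, 42.72552997058299, array([ 1.2, -0. , -0.1]))
tab top [([278.24, 219.76], np.int32(2864))]
tab side [([324.79, 212.55], np.int32(1245)), ([326.32, 216.6], np.int32(48))]
knob [([320.21, 217.4], np.int32(2948))]
ball top [([284.83, 242.46], np.int32(3142)), ([277.01, 249.2], np.int32(120))]
cheek base [-42.  115.2  27. ]
cheek base [ 61.6 119.4  27. ]
```

View pics/last.png

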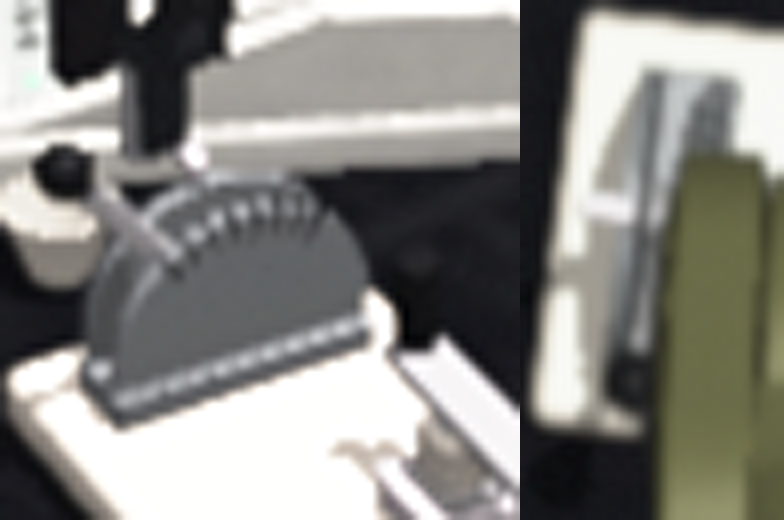

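The side view shows the tab tip at full-image (323.9,214.2) and the top view shows it at (280.8,220.4). The idle ball is at top (283.4,241.9), and the quadrant ends at v of about 203.3 and 244.6.

```bash
python3 - <<'E'
from h import *
t=cams.get_image('top');s=cams.get_image('side')
L=lambda d,u,v,z:loc(plane(d,u,v,z)).round(1)
print("tab tri",[x.round(1) for x in [loc(tri(ray(t,280.8,220.4),ray(s,323.9,214.2))[0])]],"top@109",L(t,280.8,220.4,109),"side@109",L(s,323.9,214.2,109))
print("ball idle top",L(t,283.4,241.9,131.6),"side",L(s,307.6,215.8,131.6),tri(ray(t,283.4,241.9),ray(s,307.6,215.8)))
print("ball start top",L(t,287.05,214.5,151.5),"side",L(s,330.1,203.45,151.5))
print("quad ends",L(t,284,203.3,40),L(t,281.5,244.6,40))
print("knob clamp",L(t,320.21,217.4,110),"post",L(t,389.3-.4,222-.4,80))
print(shift(wor([-60.5,120,113])))
E
```

```text
tab tri [array([ -2.6, 135.6, 109.7])] top@109 [ -4.3 136.4 109. ] side@109 [ -0.4 135.9 109. ]
ball idle top [-59.1 121.6 131.6] side [-57.4 121.1 131.6] (array([509.77867054,   5.89843427, 131.78808634]), np.float64(1.732364479610079))
ball start top [  7.7 120.1 151.5] side [  9.8 117.7 151.5]
quad ends [ 49.4 138.7  40. ] [-61.  131.2  40. ]
knob clamp [ 15.6  38.2 110. ] post [  30.5 -140.    80. ]
[-16.9  80.   90.2]
```

The clamp knob reading may be contaminated by the arm, so I'll check the bar's line using side-camera depth.

```bash
python3 - <<'E'
from h import *
s=cams.get_image('side');t=cams.get_image('top')
for d,n in((s,"side"),(t,"top")):
    v,u=np.mgrid[200:300,300:400];pts=[]
    for uu,vv in zip(u.ravel(),v.ravel()):
        if d["range_z"][vv,uu]>0:
            p=loc(depthpt(d,uu,vv))
            if 72<p[2]<86 and -60<p[0]<80 and -125<p[1]<35: pts.append(p)
    P=np.array(pts)
    if len(P)<20: print(n,len(P));continue
    for y in range(-120,35,30):
        q=P[abs(P[:,1]-y)<12];
        if len(q): print(n,y,len(q),q[:,0].min().round(1),np.median(q[:,0]).round(1),q[:,0].max().round(1))
E
```

```text
side -120 44 19.1 29.9 43.0
side -90 54 21.2 32.6 43.2
side -60 54 20.4 30.1 42.8
side -30 46 18.9 30.2 42.3
side 0 47 19.3 31.3 41.8
side 30 35 20.6 31.4 44.0
top -120 50 18.8 28.2 38.0
top -90 72 18.6 27.6 38.4
top -60 73 18.7 28.4 38.8
top -30 61 18.8 29.1 38.3
top 0 31 26.2 34.3 38.8
top 30 34 23.5 30.4 38.3
```

The bar lies along x of about 30 at every y, so it is fully shut. Now the lever.

```bash
python3 -m pendant '[[0,-0.09,0.4,0,0,0,0],[0,-0.09,0.4,0,0,0,0],[0,0,0,0,0,0,0],[0,0,0,0.3,0,0,0],[0,0,0,0.3,0,0,0],[0,0,0,0,0,0,0],[0,0,0,0,0,0,0]]'
python3 -c "
from h import *
print(shift(wor([-59,120.5,112])),loc(tip()[0]))"
```

```text
clock: 33.75
ee_pos: [507.4, 4.7, 143.3]
orientation: [-180.0, -0.1, 173.8]
ft_force: [0.4, 0.4, 0.3]
opening: 42.6
gripper_force: 0.0
[-1.6  0.7 31.3] [-60.58789851 119.75990256 143.3       ]
```

```bash
python3 -m pendant '[[0,-0.016,0.007,0.2,0,0,0],[0,0,0,0.11,0,0,0],[0,0,0,0,0,0,0],[1,0,0,0,0,0,0],[1,0,0,0,0,0,0],[1,0,0,0,0,0,0],[1,0,0,0,0,0,0]]' 25
python3 -c "
from h import *
print(loc(tip()[0]))"
```

```text
clock: 34.45
ee_pos: [509.3, 3.9, 113.3]
orientation: [-179.9, 0.1, 173.7]
ft_force: [-1.0, -5.9, 5.2]
opening: 20.0
gripper_force: 24.5
[-58.61141237 119.17381172 113.3       ]
```

```bash
python3 -m pendant '[[1,-0.078,0,-0.054,0,0,0],[1,-0.082,0,-0.046,0,0,0],[1,-0.087,0,-0.038,0,0,0],[1,-0.089,0,-0.029,0,0,0],[1,-0.092,0,-0.021,0,0,0],[1,-0.08,0,-0.013,0,0,0],[1,0,0,0,0,0,0],[1,0,0,0,0,0,0]]'
python3 -m pendant '[[1,0,0,0,0,0,0],[1,0,0,0,0,0,0]]'
python3 -c "
from h import *
print(loc(tip()[0]))"
```

```text
clock: 35.25
ee_pos: [559.9, -1.6, 132.8]
orientation: [-179.9, 0.1, 173.7]
ft_force: [-0.2, -5.6, -0.4]
opening: 20.0
gripper_force: 24.9
clock: 35.45
ee_pos: [559.7, -1.6, 132.8]
orientation: [-179.9, 0.1, 173.7]
ft_force: [-0.8, -5.7, -0.6]
opening: 20.2
gripper_force: 24.9
[ -7.91226286 119.2525839  132.8       ]
```

```bash
python3 -m pendant '[[0,0,0,0,0,0,0],[0,0,0,0,0,0,0],[0,0,0,0,0,0,0],[0,0,0,-0.3,0,0,0],[0,0,0,-0.4,0,0,0],[0,0.2,-0.4,0,0,0,0],[0,0.25,-0.4,0,0,0,0],[0,0.25,-0.4,0,0,0,0]]'
python3 -m pendant '[[0,0.2,-0.4,0,0,0,0],[0,0,0,0,0,0,0]]'
python3 - <<'E'
from h import *
t=cams.get_image('top');s=cams.get_image('side');k=8
def bl(d,x0,y0,x1,y1,th):
    g=cv2.resize(d["color"][y0:y1,x0:x1],None,fx=k,fy=k,interpolation=cv2.INTER_CUBIC).max(2)
    n,l,st,ce=cv2.connectedComponentsWithStats((g<th).astype(np.uint8))
    return [(((ce[i]+.5)/k-.5+[x0,y0]),st[i]//k) for i in range(1,n) if st[i,4]>600]
A=bl(t,281,209,294,228,50);B=bl(s,316,197,334,211,50);print(A,B)
for a,_ in A:
    print("top",loc(plane(t,*a,151.5)).round(1))
    for b,_ in B:print("side",loc(plane(s,*b,151.5)).round(1),loc(tri(ray(t,*a),ray(s,*b))[0]).round(1))
E
```

```text
clock: 36.25
ee_pos: [476.2, -112.3, 202.7]
orientation: [180.0, 0.1, 173.9]
ft_force: [0.4, -1.8, 0.8]
opening: 42.5
gripper_force: 0.0
clock: 36.45
ee_pos: [449.0, -154.8, 202.6]
orientation: [-179.8, -0.1, 173.3]
ft_force: [0.8, 0.8, 0.0]
opening: 42.6
gripper_force: 0.0
[(array([285.95592427, 223.86889251]), array([  2,  11,   7,   7, 307], dtype=int32))] [(array([321.9770214 , 203.96445201]), array([   0,    0,   18,   14, 1396], dtype=int32))]
top [-15.6 119.8 151.5]
side [-10.5 126.3 151.5] [-15.3 119.1 157. ]
```

```bash
python3 - <<'E'
from h import *
t=cams.get_image('top');s=cams.get_image('side');T=np.linalg.inv(s["cam_to_world"])
def proj(p):
    q=T@np.r_[p,1];return (s["intrinsics"]@(q[:3]/q[2]))[:2]
print("expected side px for x=-7,-15:",proj(wor([-7,119.5,151.5])).round(1),proj(wor([-15,119.5,150.5])).round(1))
g=s["color"].max(2)
print(g[196:218,314:334])
g=t["color"].max(2);print(g[212:232,280:296])
E
```

```text
expected side px for x=-7,-15: [324.3 204.8] [321.7 205.9]
[[ 27  27  30  39  40  37  33  27  26  27  31  42  53  70 119 132  74  44
  118 219]
 [ 27  25  28  32  33  33  29  27  27  27  31  41  53  86 146 148 121  69
  114 234]
 [ 26  26  25  28  32  31  29  26  25  25  29  36  47  88 160 181 173 131
  128 231]
 [ 27  26  28  27  30  31  30  28  26  26  28  29  35  60 127 184 186 174
  182 243]
 [ 30  26  25  28  30  31  29  27  26  26  25  27  29  41  97 167 183 183
  179 183]
 [ 32  26  26  25  27  32  31  27  28  28  27  27  26  31  62 121 172 185
  174 150]
 [ 30  29  26  26  28  30  31  28  26  27  26  26  25  29  45  78 143 182
  183 177]
 [ 27  26  30  29  27  27  31  28  27  25  27  27  28  28  37  57 103 163
  180 176]
 [ 27  33  37  37  29  29  30  29  27  27  27  26  25  26  31  49  68 115
  155 168]
 [ 28  39  41  39  27  29  30  30  27  27  26  26  27  33  31  50  64  86
  141 199]
 [ 28  37  37  34  27  27  30  29  27  26  25  27  53  88  37  49  73  89
  133 198]
 [ 28  32  32  32  28  26  28  29  26  26  27  29  68 118  41  39  61  71
   74 101]
 [ 25  29  29  28  27
[... 1470 characters left out ...]
  61 104 154 164 131 138 183]
 [194 185 124  58  36  41  47  42  35  44  86 132 137 120 143 183]
 [165 152  89  35  34  43  52  47  35  37  76 128 132 114 144 190]
 [160 143  82  30  31  38  44  39  31  35  82 138 145 121 154 209]
 [157 138  82  34  29  29  33  31  31  39  77 123 134 122 165 223]
 [157 135  86  47  31  29  29  33  44  58  83 105 111 118 170 233]
 [156 134  93  63  45  41  46  57  72  86 107 118 113 116 173 239]
 [155 130  93  72  63  79  83  86  98 103 111 123 115 124 176 241]
 [153 123  88  74  89 125 114 105 107 104 100 107 110 133 181 242]
 [151 117  85  76 109 152 128 109 108 105 102 102 106 142 182 242]
 [150 112  82  78 112 147 125 108 106 105 113 113 112 149 191 242]]
```

```bash
python3 -m pendant '[[0,0,-0.3,-0.3,0,0,0],[0,0,-0.3,-0.3,0,0,0],[0,0,-0.3,-0.3,0,0,0],[0,0,-0.3,-0.3,0,0,0],[0,0,0,0,0,0,0]]'
python3 - <<'E'
from h import *
t=cams.get_image('top');s=cams.get_image('side')
g=s["color"].max(2);print(tip()[0]);print(g[196:218,312:334])
g=t["color"].max(2);print(g[216:230,276:292])
E
```

```text
clock: 37.15
ee_pos: [441.2, -272.5, 325.9]
orientation: [-179.7, 0.3, 173.6]
ft_force: [-0.1, -0.7, -0.4]
opening: 42.3
gripper_force: 0.0
[ 440.8 -267.8  322.4]
[[236 234 242 248 253 253 254 254 225 185 188 194 180 209 250 255 252 247
  242 238 226 222]
 [192 193 235 246 252 253 254 255 215 182 195 211 159 167 225 240 233 218
  209 227 241 248]
 [163 182 231 245 252 253 254 255 202 180 187 196 162 141 167 193 226 238
  245 252 253 253]
 [162 177 226 246 252 253 254 255 190 178 186 206 189 192 229 245 253 253
  253 254 251 244]
 [164 181 228 246 252 253 254 255 188 176 197 242 239 247 254 254 254 253
  250 244 228 197]
 [192 213 235 245 251 253 254 255 216 208 172 236 246 255 255 252 246 236
  203 173 164 165]
 [235 240 242 243 248 253 255 255 204 202  81  86 153 247 246 225 184 167
  163 161 162 165]
 [245 241 234 240 245 253 255 255 105  63  44  56  56  99 147 169 163 161
  162 164 164 165]
 [247 242 239 248 250 254 255 227  64  27  46  64  49  39  86 161 165 164
  164 164 164 165]
 [251 251 252 252 250 246 224  92  22  26  34  41  38  33  83 164 166 164
  163 164 164 165]
 [253 2
[... 1348 characters left out ...]
  96  92 118 118  99 102 127]
 [236 233 238 238 238 234 202 152 108  64  53  67  75  82 108 152]
 [237 227 226 226 230 224 175 103  58  41  37  38  40  58 103 151]
 [239 231 200 183 190 181 121  56  37  39  46  42  34  43  84 129]
 [243 238 191 160 161 149  87  34  33  41  50  45  34  35  76 125]
 [244 240 191 159 156 140  79  31  31  37  43  39  32  37  80 134]
 [241 237 188 158 154 135  80  34  28  30  32  32  29  37  75 120]
 [223 218 176 157 152 131  83  47  30  28  30  31  41  55  82 103]
 [176 174 161 157 152 130  90  63  44  39  46  56  70  85 104 115]
 [157 157 157 156 151 126  91  70  62  78  80  85  96 100 108 120]
 [158 157 157 157 150 120  86  72  86 123 112 103 104 101  96 104]]
```

Camera feedback: the lever is at about -0.16 from upright and the tab at about -0.08, so the ball needs about 8 mm more forward. Going back to it.

```bash
python3 -c "
from h import *
print(shift(wor([-14,119.5,200])))"
```

```text
[-83.4 277.6 122.6]
```

```bash
python3 -m pendant '[[0,-0.119,0.397,0.175,0,0,0],[0,-0.119,0.397,0.175,0,0,0],[0,-0.119,0.397,0.175,0,0,0],[0,-0.119,0.397,0.175,0,0,0],[0,-0.119,0.397,0.175,0,0,0],[0,-0.119,0.397,0.175,0,0,0],[0,-0.119,0.397,0.175,0,0,0],[0,0,0,0,0,0,0]]'
python3 -m pendant '[[0,0,0,0,0,0,0],[0,0,0,0,0,0,0],[0,0,0,0,0,0,0]]'
python3 -c "
from h import *
print(shift(wor([-13.5,119.5,131])))"
```

```text
clock: 38.05
ee_pos: [551.8, 8.6, 196.4]
orientation: [179.7, -0.3, 174.5]
ft_force: [0.1, -0.5, 0.0]
opening: 43.2
gripper_force: 0.0
clock: 38.35
ee_pos: [552.3, -2.2, 200.1]
orientation: [-180.0, 0.0, 173.7]
ft_force: [-0.3, -0.3, -0.8]
opening: 42.3
gripper_force: 0.0
[-1.7  1.7 69.1]
```

```bash
python3 -m pendant '[[0,-0.017,0.017,0.35,0,0,0],[0,0,0,0.34,0,0,0],[0,0,0,0,0,0,0],[0,0,0,0,0,0,0],[1,0,0,0,0,0,0],[1,0,0,0,0,0,0],[1,0,0,0,0,0,0],[1,0,0,0,0,0,0]]' 25
python3 -c "
from h import *
print(loc(tip()[0]))"
```

```text
clock: 39.15
ee_pos: [555.6, -1.2, 132.9]
orientation: [-179.9, 0.2, 173.7]
ft_force: [-1.1, -4.3, 7.3]
opening: 20.0
gripper_force: 24.4
[-12.03138086 119.19904312 132.9       ]
```

```bash
python3 -m pendant '[[1,-0.04,0,-0.005,0,0,0],[1,-0.04,0,-0.003,0,0,0],[1,0,0,0,0,0,0],[1,0,0,0,0,0,0]]'
python3 -c "
from h import *
print(loc(tip()[0]))"
python3 -m pendant '[[0,0,0,0,0,0,0],[0,0,0,0,0,0,0],[0,0,0,0,0,0,0],[0,0,0,0,0,0,0],[0,0,0,-0.3,0,0,0],[0,0,0,-0.4,0,0,0],[0,0,0,-0.4,0,0,0],[0,0,0,0,0,0,0]]'
python3 -m pendant '[[0,0.12,-0.4,-0.15,0,0,0],[0,0.12,-0.4,-0.15,0,0,0],[0,0.12,-0.4,-0.15,0,0,0],[0,0.12,-0.4,-0.15,0,0,0],[0,0.12,-0.4,0,0,0,0],[0,0.12,-0.4,0,0,0,0],[0,0,0,0,0,0,0]]'
python3 - <<'E'
from h import *
t=cams.get_image('top');s=cams.get_image('side');print(tip()[0])
k=8
def bl(d,x0,y0,x1,y1,th):
    g=cv2.resize(d["color"][y0:y1,x0:x1],None,fx=k,fy=k,interpolation=cv2.INTER_CUBIC).max(2)
    n,l,st,ce=cv2.connectedComponentsWithStats((g<th).astype(np.uint8));i=1+np.argmax(st[1:,4])
    return ((ce[i]+.5)/k-.5+[x0,y0]),st[i]//k
a,sa=bl(t,281,209,294,230,58);b,sb=bl(s,314,199,334,210,70);print(a,sa,b,sb)
P,e=tri(ray(t,*a),ray(s,*b))
print("top",loc(plane(t,*a,151.5)).round(1),"side",loc(plane(s,*b,151.5)).round(1),"tri",loc(P).round(1),e)
print(t["color"].max(2)[214:228,276:292])
E
```

```text
clock: 39.55
ee_pos: [563.6, -2.0, 133.7]
orientation: [-179.9, 0.2, 173.7]
ft_force: [-0.9, -4.5, 7.4]
opening: 20.0
gripper_force: 24.4
[ -3.99193056 119.2841192  133.7       ]
clock: 40.35
ee_pos: [565.2, -0.3, 247.1]
orientation: [179.9, 0.5, 173.8]
ft_force: [0.7, -0.3, -0.2]
opening: 42.9
gripper_force: 0.0
clock: 41.05
ee_pos: [461.5, -237.9, 301.1]
orientation: [-179.8, -0.1, 173.2]
ft_force: [0.4, -0.2, 0.5]
opening: 42.7
gripper_force: 0.0
[ 464.3 -232.3  301.1]
[286.32079404 220.50877821] [  2   7   7   8 371] [325.33933002 204.54797353] [  8   2   7   7 302]
top [ -7.3 120.  151.5] side [ -3.9 119.3 151.5] tri [ -5.8 119.3 151.9] 3.318060878111739
[[213 243 247 238 190 158 155 153 147 120 115 168 182 161 121 109]
 [218 244 245 226 177 157 156 155 144 106  99 147 159 131 109 109]
 [223 244 242 201 163 156 152 144 121  79  67  99 113 100 102 116]
 [228 244 240 190 159 154 142 114  77  46  38  52  62  67  88 120]
 [233 244 237 194 171 163 132  83  44  35  38  40  38  43  68 110]
 [236 240 237 222 214 193 129  61  33  35  45  48  38  34  62 114]
 [236 233 238 238 234 205 124  52  31  38  48  48  39  33  72 135]
 [237 228 226 226 221 176 107  49  29  33  39  38  34  33  74 138]
 [240 232 200 182 181 151 103  56  30  27  29  29  30  35  74 126]
 [243 238 192 161 160 146 107  70  40  29  31  32  38  54  89 128]
 [244 240 192 159 157 145 107  81  54  45  48  50  63  75 104 139]
 [241 237 188 159 155 141 103  82  63  65  70  71  80  85  97 124]
 [224 219 177 158 152 133  98  81  65  77  83  86  85  87  93 104]
 [176 175 163 157 152 131  95  78  70  91  97  96  95  97 107 116]]
```

The ball is at -5.8 against a target of -6.1, so it is in line with the tab. I'll hand in.

```bash
python3 -c "
from station import env
print(env.sign_off())"
```

```text
the job is handed in; nothing more can be done
None
```

The job is handed in with the result not shown: both sample cells found stand in pockets 1 and 3, the clamp measured straight along its shut line, and the speed lever was then set to within about 0.01 rad of the tab by camera; I did not re-photograph the bystanders at the end.

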